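Put the spanners and screwdrivers away

TASK

Pack up the workbench: hang every spanner that is lying out by its ring end on the tool rail, one to a peg, and press every screwdriver into the rack so that its shaft snaps fully home in a spring clip and its handle lies in the notch behind. Any free peg and any free clip will do; leave the multimeter, the heat sink and the parts bowl where they are.

Things in the scene. Friction and masses are not known exactly. Their poses are not given: they have to be found in the camera images.
- spanner_1: stubby steel combination spanner 170 mm long, lying flat: closed ring at -x (hole 27, outside 40 mm), open jaw at +x (27 mm mouth, 45 mm wide), flat shank 16 wide and 7 thick between; ends 9 mm thick. Origin: mid-length, mid-thickness (4.5 mm up when flat), near its centre of mass; x from ring to jaw, z square to the flat; either face may be up. 100 to 250 g
- spanner_1_ring (a point): centre of that spanner's ring hole, 65 mm from its origin towards -x
- spanner_2: stubby steel combination spanner 158 mm long, lying flat: closed ring at -x (hole 24, outside 36 mm), open jaw at +x (24 mm mouth, 42 mm wide), flat shank 16 wide and 7 thick between; ends 9 mm thick. Origin: mid-length, mid-thickness (4.5 mm up when flat), near its centre of mass; x from ring to jaw, z square to the flat; either face may be up. 100 to 250 g
- spanner_2_ring (a point): centre of that spanner's ring hole, 61 mm from its origin towards -x
- spanner_3: stubby steel combination spanner 146 mm long, lying flat: closed ring at -x (hole 21, outside 32 mm), open jaw at +x (21 mm mouth, 39 mm wide), flat shank 16 wide and 7 thick between; ends 9 mm thick. Origin: mid-length, mid-thickness (4.5 mm up when flat), near its centre of mass; x from ring to jaw, z square to the flat; either face may be up. 100 to 250 g
- spanner_3_ring (a point): centre of that spanner's ring hole, 57 mm from its origin towards -x
- driver_1: screwdriver 180 mm long: black six-sided handle to -x, 90 mm long, 26 mm across flats (30 over corners); round steel shaft to +x, 8 mm thick, 90 mm long, last 14 mm a flat blade. Origin: on the axis where handle meets shaft, 13 mm up when lying on the bench (shaft level, clear of the bench); x towards the tip. About 130 g, balances some 25 mm behind the origin
- driver_1_shaft (a point): point on that screwdriver's shaft axis 58 mm from the handle towards the tip, where a clip takes it
- driver_2: screwdriver 180 mm long: black six-sided handle to -x, 90 mm long, 26 mm across flats (30 over corners); round steel shaft to +x, 8 mm thick, 90 mm long, last 14 mm a flat blade. Origin: on the axis where handle meets shaft, 13 mm up when lying on the bench (shaft level, clear of the bench); x towards the tip. About 130 g, balances some 25 mm behind the origin
- driver_2_shaft (a point): point on that screwdriver's shaft axis 58 mm from the handle towards the tip, where a clip takes it
- driver_3: screwdriver 180 mm long: black six-sided handle to -x, 90 mm long, 26 mm across flats (30 over corners); round steel shaft to +x, 8 mm thick, 90 mm long, last 14 mm a flat blade. Origin: on the axis where handle meets shaft, 13 mm up when lying on the bench (shaft level, clear of the bench); x towards the tip. About 130 g, balances some 25 mm behind the origin
- driver_3_shaft (a point): point on that screwdriver's shaft axis 58 mm from the handle towards the tip, where a clip takes it
- peg_1: peg 1 of the tool rail, numbered from the robot's left, 70 mm apart: straight steel pin 6 mm thick, 50 mm long, rising at 45 degrees from the bar towards the robot. Origin: its root on the bar's front, 235 mm above the bench; z along the pin to its tip, y along the bar to the left. A ring put over the tip slides to the root and swings to hang plumb
- peg_2: peg 2 of the tool rail, numbered from the robot's left, 70 mm apart: straight steel pin 6 mm thick, 50 mm long, rising at 45 degrees from the bar towards the robot. Origin: its root on the bar's front, 235 mm above the bench; z along the pin to its tip, y along the bar to the left. 
- peg_3: peg 3 of the tool rail, numbered from the robot's left, 70 mm apart: straight steel pin 6 mm thick, 50 mm long, rising at 45 degrees from the bar towards the robot. Origin: its root on the bar's front, 235 mm above the bench; z along the pin to its tip, y along the bar to the left. 
- peg_4: peg 4 of the tool rail, numbered from the robot's left, 70 mm apart: straight steel pin 6 mm thick, 50 mm long, rising at 45 degrees from the bar towards the robot. Origin: its root on the bar's front, 235 mm above the bench; z along the pin to its tip, y along the bar to the left. The fixed rail: bar 320 mm long, 32 mm tall, on a 20 mm square post 250 mm tall 43 mm beyond each outer peg
- rack: fixed screwdriver rack, plywood base 170 (x) by 270 (y) by 8 mm; two wooden rails along y, 20 mm wide: clip rail 58 mm to +x, top at 36 mm; handle rest 65 mm to -x with four notches in line with the clips, 38 mm wide, floor at 27, tops at 39 mm. Free gap between them. A screwdriver lies along x, handle in notch, axis 42 mm up. Origin: on the bench, mid-width, below where handle meets shaft
- clip_1: spring clip 1 of the rack, numbered from the robot's left, 62 mm apart: two sprung steel jaws 14 mm long that open upward; lips 5 mm apart, 4 mm above the origin, flared above to 15 mm, tops 14 mm above the origin. A shaft pushed straight down snaps in under some 5 to 10 N. Origin: axis of a seated shaft; axes as the rack's (x from handle to tip)
- clip_2: spring clip 2 of the rack, numbered from the robot's left, 62 mm apart: two sprung steel jaws 14 mm long that open upward; lips 5 mm apart, 4 mm above the origin, flared above to 15 mm, tops 14 mm above the origin. A shaft pushed straight down snaps in under some 5 to 10 N. Origin: axis of a seated shaft; axes as the rack's (x from handle to tip)
- clip_3: spring clip 3 of the rack, numbered from the robot's left, 62 mm apart: two sprung steel jaws 14 mm long that open upward; lips 5 mm apart, 4 mm above the origin, flared above to 15 mm, tops 14 mm above the origin. A shaft pushed straight down snaps in under some 5 to 10 N. Origin: axis of a seated shaft; axes as the rack's (x from handle to tip)
- clip_4: spring clip 4 of the rack, numbered from the robot's left, 62 mm apart: two sprung steel jaws 14 mm long that open upward; lips 5 mm apart, 4 mm above the origin, flared above to 15 mm, tops 14 mm above the origin. A shaft pushed straight down snaps in under some 5 to 10 N. Origin: axis of a seated shaft; axes as the rack's (x from handle to tip)
- multimeter: blue plastic multimeter casing 185 x 88 x 40 mm lying on the bench; origin under its centre. Leave it alone.
- heat_sink: finned aluminium heat sink 60 x 50 x 30 mm; origin under its centre. Leave it alone.
- bowl: stainless steel magnetic parts bowl, 124 mm across and 34 mm high; origin under its centre. Leave it alone.
Mind the look-alikes: they are no part of the job. What is shaped like the spanner_3 but blue, green or red is not meant.

How it is judged:
By the outcome, as a careful person would: the job done as asked, in the order asked, and still so for the second after the job is handed in, with the robot touching nothing.
Of spanner_1, spanner_2, spanner_3 only 2 to 3 are there at a start; the rules pass over those that are not, and their reading is None.
Of driver_1, driver_2, driver_3 only 2 to 3 are there at a start; the rules pass over those that are not, and their reading is None.
At some moment in a run one of driver_1, driver_2, driver_3 may be knocked a few centimetres aside while the robot is not near it.
Once in a run the grip may slacken for a moment while it holds something.
It also fails if it takes over 210 s, if anything falls off the work surface, if the arm or the gripper's body presses on something with over 40 N, if the wrist force passes 120 N, or if a joint passes its speed limit or range.

ROBOT

A 6-joint arm with a two-finger parallel gripper is mounted at the origin on the work surface. World frame = base frame: x ahead of the robot, y to its left, z up, the work surface at z = 0. Lengths are in mm, angles in degrees, forces in N, time in s.
With the tool pointing down it reaches from about 350 to 850 mm from the base axis. Payload 8.1 kg.
Tool frame: the origin (TCP) lies midway between the tips of the shut fingers; the grasp point (between the pads) lies 19 mm behind it; z points along the fingers, y is the line along which they close (so a half turn about z gives the same grasp; the last joint's range is limited). The gripper opens to 85 mm and grips with 20 to 120 N. Pads are 22 mm wide; open, the fingers measure 114 mm over their backs; the gripper's body (76 mm by 85 mm) begins 54 mm behind the grasp point. The pads swing forward as they close: fully open they stand 13 mm farther back than shut.
Start: joints at [-4.893, 7.471, 85.268, -0, 87.261, -4.893], TCP at [600.004, 0.022, 196.492] pointing down, gripper open.
Joint ranges: [-169.43, 169.43], [-51.17, 129.36], [1.28, 143.12], [-76.62, 256.62], [0, 156.53], [-152.29, 152.29]. Speed limits (degrees/s): [136.94, 136.94, 159.86, 180, 180, 180].

INTERFACE

Orientations are given as [roll, pitch, yaw] about the fixed x, y, z axes, in that order (R = Rz(yaw) Ry(pitch) Rx(roll)).
In Python, from bench import sense, snapshot, camera_params, hand_in, masks_of, pinpoint gives the robot as it stands.
- The arm moves only by the tool step_arm, never from a script. Its argument "targets" is a list of rows, each an object with "angular": the turn, a rotation vector about the tool's x, y, z scaled (see below), a list of three; "dp": the shift along the tool's x, y, z scaled (see below), a list of three; "fingers": the closure, from 0 (fully open) to 1 (shut). A call has exactly 8 rows; each row is the pose to reach, as a shift and turn from the pose commanded when the call began, along the tool's axes at that moment, turning the shorter way round; what a row does not reach only later rows make up. The controller multiplies each number of a shift by 0.2 m and each number of a turn by 180 degrees. A row lasts 1/8 s, in which the tool goes at most 62.5 mm and 10.7 degrees, less where a joint would pass 70% of its speed; a pose out of reach is approached as far as the arm can. A call with a number of a shift or a turn outside -1 to 1 is refused whole. A call with a gripper value outside its range is refused whole. The fingers move at their own pace and stop on an object; "newtons" is the grip in N (left out, the last holds). Time passes only in rows, so rows that repeat a pose let the fingers close, or fill a call up. It gives the time, the measured TCP pose, the force, the opening and the grip force at its end, in the units of the state.
- sense(): the state, without advancing time (a new reading comes with each control period).
- snapshot(name): name is "scene" or "side" or "wrist"; returns the picture (480x640x3 uint8, blue, green, red); there is no depth.
- camera_params(name): a dict with "vfov" (degrees; the focal length in pixels is half the picture's height over the tangent of half this angle, whatever the lens; pixels are square), "cx", "cy" (the principal point, pixels), "R" (3x3) and "t" (3): a world point X has camera coordinates R X + t. Camera axes: x right, y down, z forward; pixel columns grow to the right and rows downward; lengths in mm; the calibration is good to about 2 mm. A picture is of the moment at which its call begins: read the wrist's pose just before it. camera_params takes no time and is no camera call; for the wrist camera it gives the pose at the moment of the call.
- hand_in(): hands the job in; it is judged then, once.
Trained networks look in the newest picture that a camera, given by its name, has taken for a name from the list of things; names that differ only in an ending like _2 or _b are one class to them, and where a whole thing is asked for, a point or a joint stands for the part that bears it (a point fixed in the world has none). Each returns a list of dicts, best first, with "conf" (0 to 1); they miss things now and then, are a little off and sometimes report something else, mostly with a low value. They report only what shows in the picture. A call takes as long as a camera call. They do not tell look-alikes from the thing itself.
- masks_of(camera, label): "pixels" (480x640 bool, what is visible of it) and "at" ([column, row] in pixels, amid what is visible of it).
- pinpoint(camera, label): "at" ([column, row] in pixels: a listed point, or the origin of a listed thing).
The state is a dict: "time": time; "joint_pos": joint angles; "qd": joint speeds; "joint_efforts": joint torques, N m; "tool_pos": TCP position; "tcp_rot": TCP orientation; "ft_force": force on the tool from outside, world axes, zero at the start; "wrist_torque": the same for the moment, N m; "finger_gap": finger opening in mm; "grip_force": force on a finger pad.
Only numpy, scipy, OpenCV 4.12 (cv2) and the standard library are available. Lean on these libraries where they do the work, as an engineer would, in place of code of your own. Each camera call takes 0.05 s, during which the arm holds its last target. There are 200 camera calls.

## Working session

There is one attempt and no reset: what is moved stays moved. The work goes in short steps, Python scripts to look and compute and a tool call to move; the robot and the scene stay as the last step left them, time stands still between calls to the robot, and variables do not carry over. Pictures are saved under pics/ and viewed, at most 14 in all, crops included, and the job is handed in when it is done.

Besides the shell and the picture viewer there is one more tool, called in YAML: its name, and indented under it one key for each argument. step_arm: Moves the arm, as the interface text tells. Its arguments: {"type":"object","properties":{"targets":{"type":"array","items":{"type":"object","properties":{"angular":{"type":"array","items":{"type":"number","minimum":-1,"maximum":1}},"dp":{"type":"array","items":{"type":"number","minimum":-1,"maximum":1}},"fingers":{"type":"number"}}}},"newtons":{"type":"number"}},"required":["targets"]}

```bash
ls; mkdir -p pics; python3 - <<'E'
from bench import *
import cv2, numpy as np
print(sense())
for n in ("scene","side","wrist"):
    im=snapshot(n); cv2.imwrite(f"pics/{n}0.png",im)
    p=camera_params(n); print(n,p)
a=[cv2.imread(f"pics/{n}0.png") for n in ("scene","side")]
E
```

```text
pics
{'time': 0.0, 'joint_pos': array([-4.89252064e+00,  7.51575094e+00,  8.53316961e+01,  1.32173803e-03,
        8.72604795e+01, -4.89250357e+00]), 'qd': array([ 0.09428485,  0.02360831, -0.06633716, -0.14176997,  0.0028554 ,
        0.04933122]), 'joint_efforts': array([-1.90700346e-03, -5.69404185e+01, -5.00557995e+01, -2.19391650e-04,
        1.44415747e-02,  7.24149572e-05]), 'tool_pos': array([5.99373349e+02, 9.08678523e-02, 1.95414624e+02]), 'tcp_rot': array([-1.79892579e+02, -1.05199685e-02,  8.99999086e+01]), 'ft_force': array([ 0.48114694,  0.15996887, -0.60624027]), 'wrist_torque': array([ 0.04736626, -0.02848033, -0.05828074]), 'grip_force': 0.0, 'finger_gap': 85.37543199709273}
scene {'vfov': 51.73858930744358, 'cx': 320.88332158247056, 'cy': 231.17533416997287, 'R': array([[ 0.77656655,  0.62994309, -0.01077485],
       [ 0.52728056, -0.65917922, -0.53615107],
       [-0.34484722,  0.41067561, -0.84405328]]), 't': array([-420.12761582, -174.14434579, 1418.60125008])}
side {'vfov': 45.19809259555897, 'cx': 322.664679165158, 'cy': 239.06508561544763, 'R': array([[-0.90145162, -0.43281873,  0.00727461],
       [-0.26280591,  0.5338498 , -0.80370233],
       [ 0.34397388, -0.72641058, -0.59498709]]), 't': array([ 462.37347244,  206.86742172, 1367.49527197])}
wrist {'vfov': 62.742609776117085, 'cx': 321.64891718105787, 'cy': 238.78600253222962, 'R': array([[ 9.99999532e-01, -4.00707426e-04, -8.80959288e-04],
       [-9.19007609e-05, -9.45463372e-01,  3.25728419e-01],
       [-9.63436536e-04, -3.25728186e-01, -9.45462966e-01]]), 't': array([-600.27943255,  -41.23101537,  380.23764436])}
```

View pics/scene0.png

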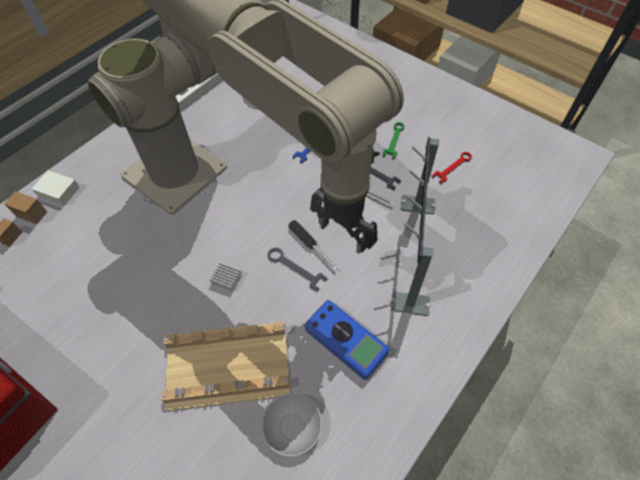

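View pics/side0.png

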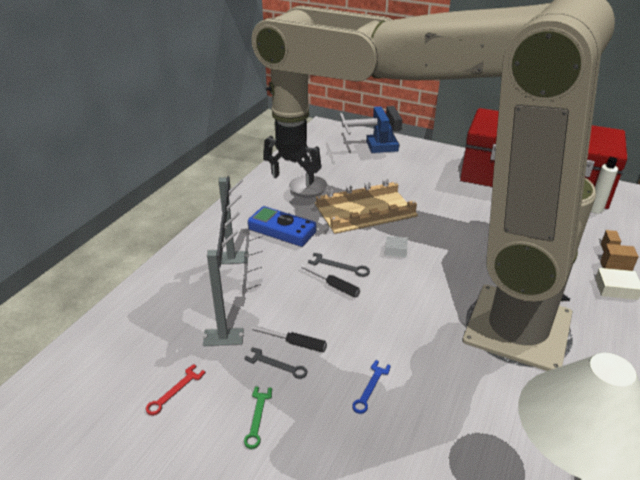

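```bash
cat > h.py <<'E'
from bench import *
import cv2, numpy as np
from scipy.spatial.transform import Rotation as Ro
np.set_printoptions(precision=2,suppress=True)
def K(n):
    p=camera_params(n); f=240/np.tan(np.radians(p['vfov']/2)); return f,p
def onplane(n,uv,z,fp=None):
    f,p=fp or K(n); R,t=np.array(p['R']),np.array(p['t'])
    d=R.T@np.array([(uv[0]-p['cx'])/f,(uv[1]-p['cy'])/f,1]); c=-R.T@t
    return c+d*(z-c[2])/d[2]
def proj(n,X,fp=None):
    f,p=fp or K(n); c=np.array(p['R'])@np.array(X)+p['t']
    return np.array([p['cx']+f*c[0]/c[2],p['cy']+f*c[1]/c[2]])
def T():
    s=sense(); return s['tool_pos'],Ro.from_euler('xyz',s['tcp_rot'],degrees=True)
def go(pos,rpy,from_pos,from_rpy):
    R0=Ro.from_euler('xyz',from_rpy,degrees=True);R1=Ro.from_euler('xyz',rpy,degrees=True)
    dp=R0.inv().apply(np.array(pos)-from_pos)/200
    an=np.degrees((R0.inv()*R1).as_rotvec())/180
    return dp,an
E
python3 - <<'E'
from h import *
Z={'spanner_1':4.5,'spanner_1_ring':4.5,'driver_1':13,'driver_1_shaft':13,'rack':0,'clip_1':42,'peg_1':235,'multimeter':0,'heat_sink':0,'bowl':0}
for n in ('scene','side'):
    snapshot(n); fp=K(n)
    for l,z in Z.items():
        print(n,l,[(np.round(onplane(n,r['at'],z,fp)[:2]).astype(int).tolist(),np.round(r['at']).astype(int).tolist(),round(r['conf'],2)) for r in pinpoint(n,l) if r['conf']>.25])
E
```

```text
scene spanner_1 [([608, 510], [451, 164], 0.74), ([428, 480], [394, 141], 0.7), ([238, 326], [311, 141], 0.59), ([481, -15], [298, 266], 0.56)]
scene spanner_1_ring [([406, -27], [273, 253], 0.79)]
scene driver_1 [([474, 47], [312, 246], 0.73), ([462, 292], [365, 184], 0.54), ([536, 470], [423, 158], 0.43)]
scene driver_1_shaft [([532, 276], [383, 201], 0.48)]
scene rack [([482, -416], [180, 393], 0.37)]
scene clip_1 [([576, -330], [235, 384], 0.5), ([536, -371], [208, 388], 0.47), ([497, -414], [180, 392], 0.4), ([625, -281], [268, 381], 0.38)]
scene peg_1 [([616, 291], [426, 158], 0.64), ([713, 106], [417, 234], 0.64), ([680, 166], [420, 207], 0.54), ([653, 227], [424, 183], 0.49), ([480, -217], [225, 280], 0.33)]
scene multimeter [([688, -99], [343, 341], 0.88), ([530, 490], [424, 156], 0.65)]
scene heat_sink [([366, -160], [225, 281], 0.56), ([524, -366], [210, 388], 0.45)]
scene bowl [([719, -315], [292, 427], 0.77)]
side spanner_1 [([602, 514], [177, 393], 0.95), ([460, 354], [275, 362], 0.74), ([425, 491], [256, 416], 0.72), ([470, -12], [339, 267], 0.58), ([244, 328], [370, 389], 0.57)]
side spanner_1_ring [([403, -10], [362, 274], 0.9), ([530, 38], [311, 271], 0.52)]
side driver_1 [([465, 286], [287, 339], 0.81), ([471, 56], [328, 279], 0.72)]
side driver_1_shaft [([519, 285], [267, 331], 0.87)]
side rack []
side clip_1 [([534, -364], [367, 187], 0.53), ([625, -273], [328, 194], 0.51), ([499, -426], [385, 180], 0.46), ([563, -313], [352, 193], 0.42)]
side peg_1 [([620, 283], [221, 242], 0.59), ([715, 105], [230, 192], 0.51), ([644, 232], [225, 227], 0.46), ([681, 181], [224, 211], 0.42)]
side multimeter [([687, -96], [283, 230], 0.81), ([531, 34], [311, 271], 0.7)]
side heat_sink [([362, -153], [395, 250], 0.94)]
side bowl [([724, -316], [306, 192], 0.66)]
```

step_arm:
  targets:
    - {"dp": [0.1,-0.3,0],"angular": [0,0,0],"fingers": 0}
    - {"dp": [0.1,-0.625,0],"angular": [0,0,0],"fingers": 0}
    - {"dp": [0.1,-0.625,0],"angular": [0,0,0],"fingers": 0}
    - {"dp": [0.1,-0.625,0],"angular": [0,0,0],"fingers": 0.4}
    - {"dp": [0.1,-0.625,0],"angular": [0,0,0],"fingers": 0.4}
    - {"dp": [0.1,-0.625,0],"angular": [0,0,0],"fingers": 0.4}
    - {"dp": [0.1,-0.625,0],"angular": [0,0,0],"fingers": 0.4}
    - {"dp": [0.1,-0.625,0],"angular": [0,0,0],"fingers": 0.4}
  newtons: 80

```text
time: 2.25
tool_pos: [475.2, 20.0, 196.3]
tcp_rot: [-180.0, -0.0, 90.0]
ft_force: [0.5, 0.3, 0.2]
finger_gap: 51.2
grip_force: 0.0
```

```bash
cat > look.py <<'E'
from h import *
import sys
s=sense(); print(s['time'],s['tool_pos'],s['tcp_rot'],s['finger_gap'],s['ft_force'])
fp=K('wrist'); im=snapshot('wrist'); cv2.imwrite(f'pics/{sys.argv[1]}.png',im)
for l,z in {'spanner_1':4.5,'spanner_1_ring':4.5,'driver_1':13,'driver_1_shaft':13}.items():
    print(l,[(onplane('wrist',r['at'],z,fp)[:2],np.array(r['at']),round(r['conf'],2)) for r in pinpoint('wrist',l) if r['conf']>.25])
for l,z in {'spanner_1':4.5,'driver_1':13}.items():
    for r in masks_of('wrist',l):
        if r['conf']<.3: continue
        v,u=np.nonzero(r['pixels']); P=np.array([onplane('wrist',q,z,fp)[:2] for q in zip(u,v)])
        c,_,a=cv2.minAreaRect(P.astype(np.float32)),0,0
        m=P.mean(0); ev,V=np.linalg.eigh(np.cov((P-m).T)); d=V[:,1]; t=(P-m)@d
        print(l,round(r['conf'],2),'n',len(u),'mean',m,'axis',np.degrees(np.arctan2(d[1],d[0])),'ends',m+d*t.min(),m+d*t.max(),np.ptp(t),'box',np.array(c[0]),c[1],'bgr',im[v,u].mean(0))
E
python3 look.py w1
```

```text
2.25 [475.21  20.   196.32] [-179.97   -0.     90.  ] 51.243435918032574 [0.5  0.31 0.19]
spanner_1 [(array([479.15, -20.05]), array([324.7, 236.5]), 0.83)]
spanner_1_ring [(array([410.65, -25.57]), array([255.7, 241.8]), 0.75)]
driver_1 [(array([475.22,  52.77]), array([320.6, 163.5]), 0.61), (array([ 518.87, -294.95]), array([357.5, 456.6]), 0.29)]
driver_1_shaft [(array([529.13,  41.37]), array([379.4, 176. ]), 0.62)]
spanner_1 0.65 n 112 mean [ 646.98 -322.86] axis 96.14779928164863 ends [ 648.93 -340.96] [ 645.37 -307.94] 33.207402249607775 box [ 648.06 -324.51] (12.200616836547852, 33.11406326293945) bgr [82.21 81.41 84.83]
spanner_1 0.61 n 3120 mean [480.66 -19.71] axis -176.36080304172467 ends [559.05 -14.73] [391.06 -25.41] 168.33610753466178 box [474.87 -19.54] (167.94241333007812, 46.02589797973633) bgr [70.67 67.68 67.37]
driver_1 0.68 n 212 mean [ 674.8  -320.84] axis 115.71291984322777 ends [ 681.3  -334.33] [ 667.13 -304.92] 32.64030016574978 box [ 677.05 -317.21] (27.381589889526367, 22.686553955078125) bgr [108.18 105.83 109.45]
```

View pics/w1.png

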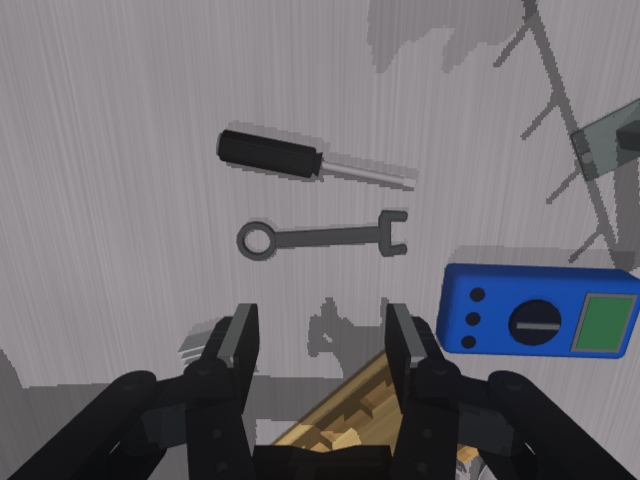

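step_arm:
  targets:
    - {"dp": [-0.2,0,0.2],"angular": [0,0,0.48],"fingers": 0.4}
    - {"dp": [-0.2,0,0.4],"angular": [0,0,0.48],"fingers": 0.4}
    - {"dp": [-0.2,0,0.6],"angular": [0,0,0.48],"fingers": 0.4}
    - {"dp": [-0.2,0,0.7],"angular": [0,0,0.48],"fingers": 0.4}
    - {"dp": [-0.2,0,0.75],"angular": [0,0,0.48],"fingers": 0.4}
    - {"dp": [-0.2,0,0.75],"angular": [0,0,0.48],"fingers": 0.4}
    - {"dp": [-0.2,0,0.75],"angular": [0,0,0.48],"fingers": 0.4}
    - {"dp": [-0.2,0,0.75],"angular": [0,0,0.48],"fingers": 0.4}

```text
time: 3.6
tool_pos: [475.0, -20.0, 46.5]
tcp_rot: [180.0, -0.0, 3.7]
ft_force: [-0.5, 0.3, 0.5]
finger_gap: 51.7
grip_force: 0.0
```

step_arm:
  targets:
    - {"dp": [0,0,0.1],"angular": [0,0,0],"fingers": 0.4}
    - {"dp": [0,0,0.217],"angular": [0,0,0],"fingers": 0.4}
    - {"dp": [0,0,0.217],"angular": [0,0,0],"fingers": 0.4}
    - {"dp": [0,0,0.217],"angular": [0,0,0],"fingers": 1}
    - {"dp": [0,0,0.217],"angular": [0,0,0],"fingers": 1}
    - {"dp": [0,0,0.217],"angular": [0,0,0],"fingers": 1}
    - {"dp": [0,0,0.217],"angular": [0,0,0],"fingers": 1}
    - {"dp": [0,0,0.217],"angular": [0,0,0],"fingers": 1}
  newtons: 90

```text
time: 4.6
tool_pos: [475.1, -20.0, 3.2]
tcp_rot: [180.0, -0.0, 4.1]
ft_force: [-0.9, 0.2, -0.7]
finger_gap: 0.1
grip_force: 0.0
```

step_arm:
  targets:
    - {"dp": [0,0,0],"angular": [0,0,0],"fingers": 0.4}
    - {"dp": [0,0,0],"angular": [0,0,0],"fingers": 0.4}
    - {"dp": [0,0,0],"angular": [0,0,0],"fingers": 0.4}
    - {"dp": [0,0,0],"angular": [0,0,0],"fingers": 0.4}
    - {"dp": [0,0,-0.2],"angular": [0,0,0],"fingers": 0.4}
    - {"dp": [0,0,-0.5],"angular": [0,0,0],"fingers": 0.4}
    - {"dp": [0,0,-0.9],"angular": [0,0,0],"fingers": 0.4}
    - {"dp": [0,0,-0.9],"angular": [0,0,0],"fingers": 0.4}

```text
time: 5.6
tool_pos: [477.7, -20.3, 188.4]
tcp_rot: [179.9, -0.5, 4.1]
ft_force: [-0.7, 0.5, -1.2]
finger_gap: 51.6
grip_force: 0.0
```

```bash
python3 look.py w2
```

```text
5.6 [477.68 -20.34 188.42] [179.9   -0.45   4.06] 51.6218676084959 [-0.65  0.48 -1.21]
spanner_1 [(array([476.31, -19.52]), array([320.8, 202.2]), 0.86)]
spanner_1_ring [(array([411.81, -24.03]), array([320.8, 266. ]), 0.67)]
driver_1 [(array([473.47,  49.63]), array([245.3, 202.2]), 0.75)]
driver_1_shaft []
spanner_1 0.88 n 1262 mean [250.17 279.04] axis 91.1957954799672 ends [250.85 246.34] [249.31 320.06] 73.73156900913403 box [251.66 282.32] (72.6718978881836, 44.05897521972656) bgr [114.03  53.59  26.62]
spanner_1 0.8 n 3662 mean [487.59 -19.95] axis -176.60766627170227 ends [560.37 -15.63] [391.18 -25.66] 169.4951605186435 box [475.72 -21.14] (169.2521514892578, 47.12377166748047) bgr [68.06 65.15 64.74]
driver_1 0.88 n 2377 mean [418.19 268.65] axis 175.92838817792315 ends [474.13 264.66] [374.58 271.75] 99.80750273068193 box [423.02 263.64] (31.96526336669922, 99.86061096191406) bgr [12.66 11.78 11.86]
driver_1 0.69 n 3883 mean [454.63  56.19] axis 168.65079722022236 ends [563.25  34.39] [379.32  71.31] 187.5975193149896 box [471.31  52.97] (29.42966079711914, 187.58990478515625) bgr [61.38 59.54 61.5 ]
```

View pics/w2.png

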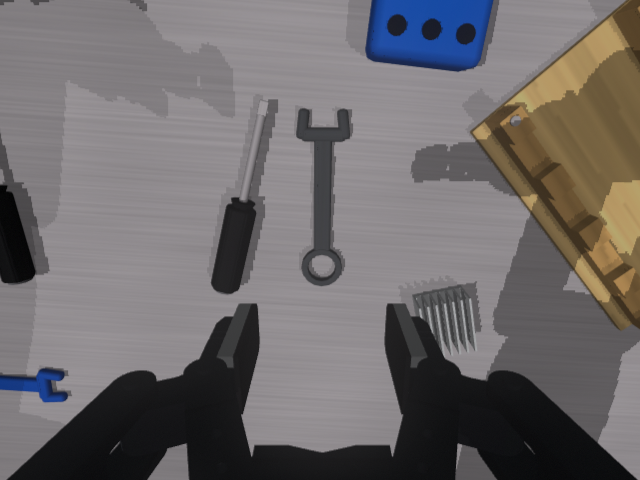

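```bash
python3 - <<'E'
from h import *
p,R=T(); s=sense(); print(p,s['tcp_rot'],s['joint_pos'])
fp=K('wrist')
for d in (0,-5,-10,-19):
  for y in (-26,0,26): print(d,y,proj('wrist',p+R.apply([0,y,d]),fp))
E
```

```text
[473.58 -19.77 180.54] [-179.95    0.23    4.05] [ -8.59 -11.72 105.65   0.    86.31  77.36]
0 -26 [270.15 284.92]
0 0 [322.72 284.89]
0 26 [375.28 284.87]
-5 -26 [268.87 289.44]
-5 0 [322.75 289.41]
-5 26 [376.62 289.38]
-10 -26 [267.53 294.18]
-10 0 [322.78 294.16]
-10 26 [378.02 294.13]
-19 -26 [264.93 303.37]
-19 0 [322.84 303.34]
-19 26 [380.74 303.31]
```

step_arm:
  targets:
    - {"dp": [0,0,0],"angular": [0,0,0],"fingers": 1}
    - {"dp": [0,0,0],"angular": [0,0,0],"fingers": 1}
    - {"dp": [0,0,0],"angular": [0,0,0],"fingers": 1}
    - {"dp": [0,0,0],"angular": [0,0,0],"fingers": 1}
    - {"dp": [0,0,0],"angular": [0,0,0],"fingers": 0.8}
    - {"dp": [0,0,0],"angular": [0,0,0],"fingers": 0.8}
    - {"dp": [0,0,0],"angular": [0,0,0],"fingers": 0.8}
    - {"dp": [0,0,0],"angular": [0,0,0],"fingers": 0.8}

```text
time: 6.95
tool_pos: [475.0, -20.0, 183.1]
tcp_rot: [180.0, -0.0, 4.1]
ft_force: [-0.6, 0.2, 0.6]
finger_gap: 17.4
grip_force: 0.0
```

```bash
python3 - <<'E'
from h import *
s=sense();print(s['tool_pos'],s['finger_gap'])
fp=K('wrist');im=snapshot('wrist'); 
p,R=T()
for d in (0,-10,-20):
  for x in (-11,11): 
    u=proj('wrist',p+R.apply([x,0,d]),fp); print(d,x,u); cv2.circle(im,tuple(int(round(a)) for a in u),1,(0,0,255),-1)
cv2.imwrite('pics/w3.png',cv2.resize(im[230:480,150:480],None,fx=2,fy=2))
E
```

```text
[475.01 -20.   183.11] 17.36853548517217
0 -11 [322.68 304.75]
0 11 [322.7  264.37]
-10 -11 [322.74 314.83]
-10 11 [322.76 272.75]
-20 -11 [322.81 325.97]
-20 11 [322.83 282.04]
```

View pics/w3.png

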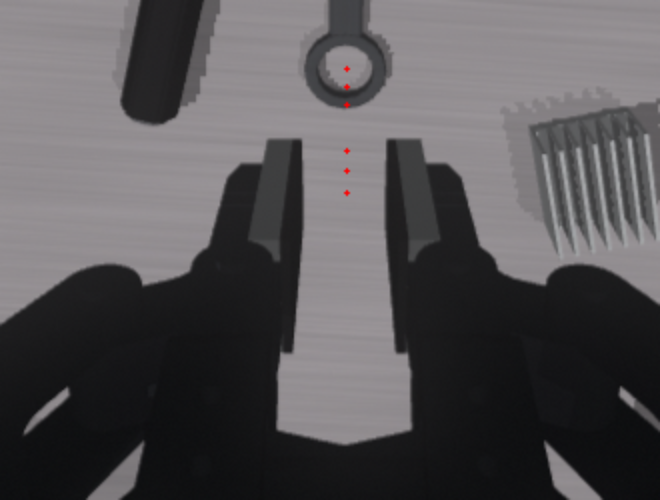

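step_arm:
  targets:
    - {"dp": [0,0,0.3],"angular": [0,0,0],"fingers": 0.7}
    - {"dp": [0,0,0.6],"angular": [0,0,0],"fingers": 0.7}
    - {"dp": [0,0,0.8],"angular": [0,0,0],"fingers": 0.7}
    - {"dp": [0,0,0.9],"angular": [0,0,0],"fingers": 0.7}
    - {"dp": [0,0,0.9],"angular": [0,0,0],"fingers": 0.7}
    - {"dp": [0,0,0.9],"angular": [0,0,0],"fingers": 0.7}
    - {"dp": [0,0,0.9],"angular": [0,0,0],"fingers": 0.7}
    - {"dp": [0,0,0.9],"angular": [0,0,0],"fingers": 0.7}

```text
time: 8.0
tool_pos: [476.0, -20.1, 4.2]
tcp_rot: [180.0, -0.1, 4.1]
ft_force: [0.7, -0.0, -0.7]
finger_gap: 25.7
grip_force: 0.0
```

```bash
python3 - <<'E'
from h import *
p,R=T();print(p); out=[]
for n,c in(('side',(325,255)),('scene',(300,262))):
  im=snapshot(n);u=proj(n,p);print(n,u)
  big=cv2.resize(im[c[1]-50:c[1]+50,c[0]-65:c[0]+65],None,fx=6,fy=6,interpolation=cv2.INTER_CUBIC)
  q=((u-[c[0]-65,c[1]-50])*6).astype(int); cv2.circle(big,tuple(int(a) for a in q),4,(0,0,255),-1)
  out.append(cv2.resize(big,(390,300)))
cv2.imwrite('pics/s1.png',np.hstack(out))
E
```

```text
[475.96 -20.13   4.22]
side [338.38 264.34]
scene [295.69 266.16]
```

View pics/s1.png

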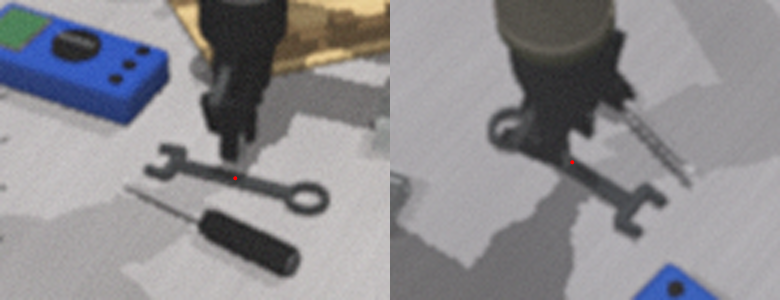

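step_arm:
  targets:
    - {"dp": [0,0,0.02],"angular": [0,0,0],"fingers": 0.65}
    - {"dp": [0,0,0.04],"angular": [0,0,0],"fingers": 0.65}
    - {"dp": [0,0,0.05],"angular": [0,0,0],"fingers": 0.65}
    - {"dp": [0,0,0.06],"angular": [0,0,0],"fingers": 0.65}
    - {"dp": [0,0,0.06],"angular": [0,0,0],"fingers": 0.65}
    - {"dp": [0,0,0.06],"angular": [0,0,0],"fingers": 0.65}
    - {"dp": [0,0,0.06],"angular": [0,0,0],"fingers": 0.65}
    - {"dp": [0,0,0.06],"angular": [0,0,0],"fingers": 0.65}

```text
time: 9.1
tool_pos: [475.1, -20.0, -8.8]
tcp_rot: [180.0, -0.0, 4.1]
ft_force: [0.9, -0.1, 0.4]
finger_gap: 29.7
grip_force: 0.0
```

step_arm:
  targets:
    - {"dp": [0,0,0],"angular": [0,0,0],"fingers": 0.65}
    - {"dp": [0,0,0.01],"angular": [0,0,0],"fingers": 0.65}
    - {"dp": [0,0,0.01],"angular": [0,0,0],"fingers": 0.65}
    - {"dp": [0,0,0.02],"angular": [0,0,0],"fingers": 0.65}
    - {"dp": [0,0,0.02],"angular": [0,0,0],"fingers": 0.65}
    - {"dp": [0,0,0.03],"angular": [0,0,0],"fingers": 0.65}
    - {"dp": [0,0,0.03],"angular": [0,0,0],"fingers": 0.65}
    - {"dp": [0,0,0.03],"angular": [0,0,0],"fingers": 0.65}

```text
time: 10.1
tool_pos: [475.0, -20.0, -14.9]
tcp_rot: [180.0, 0.0, 4.1]
ft_force: [1.4, -0.5, -0.1]
finger_gap: 30.0
grip_force: 0.0
```

step_arm:
  targets:
    - {"dp": [0,0,0],"angular": [0,0,0],"fingers": 0.65}
    - {"dp": [0,0,0.01],"angular": [0,0,0],"fingers": 0.65}
    - {"dp": [0,0,0.01],"angular": [0,0,0],"fingers": 0.65}
    - {"dp": [0,0,0.02],"angular": [0,0,0],"fingers": 0.65}
    - {"dp": [0,0,0.02],"angular": [0,0,0],"fingers": 0.65}
    - {"dp": [0,0,0.02],"angular": [0,0,0],"fingers": 1}
    - {"dp": [0,0,0.02],"angular": [0,0,0],"fingers": 1}
    - {"dp": [0,0,0.02],"angular": [0,0,0],"fingers": 1}

```text
time: 11.1
tool_pos: [475.1, -20.0, -18.8]
tcp_rot: [180.0, -0.0, 4.1]
ft_force: [0.1, 0.4, -0.5]
finger_gap: -0.2
grip_force: 0.0
```

step_arm:
  targets:
    - {"dp": [0,0,0],"angular": [0,0,0],"fingers": 0.65}
    - {"dp": [0,0,0],"angular": [0,0,0],"fingers": 0.65}
    - {"dp": [0,0,0],"angular": [0,0,0],"fingers": 0.65}
    - {"dp": [0,0,0.01],"angular": [0,0,0],"fingers": 0.65}
    - {"dp": [0,0,0.02],"angular": [0,0,0],"fingers": 0.65}
    - {"dp": [0,0,0.03],"angular": [0,0,0],"fingers": 0.65}
    - {"dp": [0,0,0.03],"angular": [0,0,0],"fingers": 0.65}
    - {"dp": [0,0,0.03],"angular": [0,0,0],"fingers": 0.65}

```text
time: 12.1
tool_pos: [475.0, -20.0, -24.9]
tcp_rot: [-180.0, 0.0, 4.1]
ft_force: [-0.7, -0.1, 0.3]
finger_gap: 30.0
grip_force: 0.0
```

step_arm:
  targets:
    - {"dp": [0,0,0],"angular": [0,0,0],"fingers": 1}
    - {"dp": [0,0,0],"angular": [0,0,0],"fingers": 1}
    - {"dp": [0,0,0],"angular": [0,0,0],"fingers": 1}
    - {"dp": [0,0,0],"angular": [0,0,0],"fingers": 1}
    - {"dp": [0,0,0],"angular": [0,0,0],"fingers": 1}
    - {"dp": [0,0,0],"angular": [0,0,0],"fingers": 1}
    - {"dp": [0,0,0],"angular": [0,0,0],"fingers": 1}
    - {"dp": [0,0,0],"angular": [0,0,0],"fingers": 1}

```text
time: 13.1
tool_pos: [475.0, -20.0, -24.9]
tcp_rot: [180.0, 0.0, 4.1]
ft_force: [0.4, -0.3, -0.5]
finger_gap: -0.0
grip_force: 0.0
```

step_arm:
  targets:
    - {"dp": [0,0,0],"angular": [0,0,0],"fingers": 0.65}
    - {"dp": [0,0,0],"angular": [0,0,0],"fingers": 0.65}
    - {"dp": [0,0,0],"angular": [0,0,0],"fingers": 0.65}
    - {"dp": [0,0,0.01],"angular": [0,0,0],"fingers": 0.65}
    - {"dp": [0,0,0.02],"angular": [0,0,0],"fingers": 0.65}
    - {"dp": [0,0,0.025],"angular": [0,0,0],"fingers": 0.65}
    - {"dp": [0,0,0.03],"angular": [0,0,0],"fingers": 0.65}
    - {"dp": [0,0,0.03],"angular": [0,0,0],"fingers": 0.65}

```text
time: 14.1
tool_pos: [474.9, -20.0, -31.0]
tcp_rot: [-180.0, 0.0, 4.1]
ft_force: [-0.5, 0.3, -0.8]
finger_gap: 29.9
grip_force: 0.0
```

step_arm:
  targets:
    - {"dp": [0,0,0],"angular": [0,0,0],"fingers": 1}
    - {"dp": [0,0,0],"angular": [0,0,0],"fingers": 1}
    - {"dp": [0,0,0],"angular": [0,0,0],"fingers": 1}
    - {"dp": [0,0,0],"angular": [0,0,0],"fingers": 1}
    - {"dp": [0,0,0],"angular": [0,0,0],"fingers": 1}
    - {"dp": [0,0,0],"angular": [0,0,0],"fingers": 1}
    - {"dp": [0,0,0],"angular": [0,0,0],"fingers": 1}
    - {"dp": [0,0,0],"angular": [0,0,0],"fingers": 1}

```text
time: 15.1
tool_pos: [475.2, -20.0, -30.5]
tcp_rot: [180.0, -0.0, 4.1]
ft_force: [-2.1, 0.8, 6.0]
finger_gap: 11.8
grip_force: 88.2
```

step_arm:
  targets:
    - {"dp": [0,0,0],"angular": [0,0,0],"fingers": 0.65}
    - {"dp": [0,0,0],"angular": [0,0,0],"fingers": 0.65}
    - {"dp": [0,0,0],"angular": [0,0,0],"fingers": 0.65}
    - {"dp": [0,0,0.01],"angular": [0,0,0],"fingers": 0.65}
    - {"dp": [0,0,0.015],"angular": [0,0,0],"fingers": 0.65}
    - {"dp": [0,0,0.02],"angular": [0,0,0],"fingers": 0.65}
    - {"dp": [0,0,0.02],"angular": [0,0,0],"fingers": 0.65}
    - {"dp": [0,0,0.02],"angular": [0,0,0],"fingers": 0.65}

```text
time: 16.1
tool_pos: [475.0, -20.0, -34.9]
tcp_rot: [180.0, 0.0, 4.1]
ft_force: [-0.0, -0.5, 0.4]
finger_gap: 29.5
grip_force: 0.0
```

step_arm:
  targets:
    - {"dp": [0,0,0],"angular": [0,0,0],"fingers": 1}
    - {"dp": [0,0,0],"angular": [0,0,0],"fingers": 1}
    - {"dp": [0,0,0],"angular": [0,0,0],"fingers": 1}
    - {"dp": [0,0,0],"angular": [0,0,0],"fingers": 1}
    - {"dp": [0,0,0],"angular": [0,0,0],"fingers": 1}
    - {"dp": [0,0,0],"angular": [0,0,0],"fingers": 1}
    - {"dp": [0,0,0],"angular": [0,0,0],"fingers": 1}
    - {"dp": [0,0,0],"angular": [0,0,0],"fingers": 1}

```text
time: 17.1
tool_pos: [475.6, -20.0, -34.1]
tcp_rot: [180.0, -0.1, 4.1]
ft_force: [-1.5, -0.2, 6.7]
finger_gap: 13.0
grip_force: 88.5
```

step_arm:
  targets:
    - {"dp": [0,0,-0.1],"angular": [0,0,0],"fingers": 1}
    - {"dp": [0,0,-0.3],"angular": [0,0,0],"fingers": 1}
    - {"dp": [0,0,-0.6],"angular": [0,0,0],"fingers": 1}
    - {"dp": [0,0,-0.9],"angular": [0,0,0],"fingers": 1}
    - {"dp": [0,0,-0.9],"angular": [0,0,0],"fingers": 1}
    - {"dp": [0,0,-0.9],"angular": [0,0,0],"fingers": 1}
    - {"dp": [0,0,-0.9],"angular": [0,0,0],"fingers": 1}
    - {"dp": [0,0,-0.9],"angular": [0,0,0],"fingers": 1}

```text
time: 18.1
tool_pos: [473.7, -19.8, 143.2]
tcp_rot: [-180.0, 0.2, 4.1]
ft_force: [-0.9, 0.1, -1.5]
finger_gap: 12.3
grip_force: 90.4
```

```bash
python3 - <<'E'
from h import *
s=sense();print(s['tool_pos'],s['finger_gap'],s['ft_force'])
im=snapshot('wrist'); cv2.imwrite('pics/w4.png',im); print([(r['at'],r['conf']) for l in('spanner_1','spanner_1_ring') for r in pinpoint('wrist',l)])
E
```

```text
[473.75 -19.79 143.16] 12.276510994663026 [-0.91  0.07 -1.52]
[([323.7, 320.2], 0.92), ([235.7, 203.3], 0.42)]
```

View pics/w4.png

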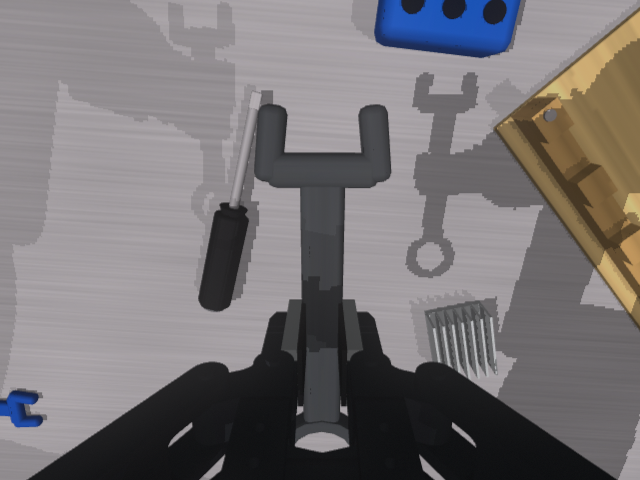

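```bash
python3 - <<'E'
from h import *
from scipy.optimize import least_squares
s=sense();p=np.array([475,-20,145.]);R=Ro.from_euler('xyz',[180,0,4.05],degrees=True)
p,_=T(); fp=K('wrist')
obs=[(85,103),(0,320),(-65-13.5,422)] # jaw tip row, origin, (ring hole far edge)
obs=[(85,103),(-51.5,421),(-0,320)]
def res(q):
    x0,d,t=q
    return [proj('wrist',p+R.apply([x0+x*np.cos(t),0,d-x*np.sin(t)]),fp)[1]-r for x,r in obs]
r=least_squares(res,[0,-30,0],x_scale=[1,1,.01]);print(r.x[:2],np.degrees(r.x[2]),r.fun)
for d in (-25,-30,-35,-40): print(d,[proj('wrist',p+R.apply([x,0,d]),fp)[1] for x in(85,0,-51.5)])
E
```

```text
[  0.11 -33.45] -1.3906172330287472 [ 0. -0. -0.]
-25 [np.float64(103.2333036075787), np.float64(310.0790413932327), np.float64(405.6793471107968)]
-30 [np.float64(103.24705971774281), np.float64(315.9669998579405), np.float64(413.49353216217855)]
-35 [np.float64(103.26178706046142), np.float64(322.19929530295724), np.float64(421.72164389291794)]
-40 [np.float64(103.27759225867007), np.float64(328.8070436256137), np.float64(430.3974663773547)]
```

```bash
cat > peg.py <<'E'
from h import *
u=np.array([.4675,-.884,0]); M=np.array([665.3,198.9,235.]); f=np.array([-.884,-.4675,0]); z=np.array([0,0,1.])
a=(f+z)/2**.5; b=(f-z)/2**.5
Rp=Ro.from_matrix(np.stack([b,np.cross(-a,b),-a],1))
def pegpose(k,s,L,d=36,x0=0): return M+(k-2.5)*70*u+s*a+(L+x0*0)*b-d*a
def to(P,R,full=True):
    p,R0=T(); r=(R0.inv()*R).as_rotvec()
    print('dp',R0.inv().apply(np.array(P)-p)/200,'ang',np.degrees(r)/180,'deg',np.degrees(np.linalg.norm(r)))
E
python3 - <<'E'
from peg import *
print(Rp.as_euler('xyz',degrees=True))
for s in(90,75,25): print(s,pegpose(3,s,65))
to([430,20,250],Ro.from_euler('xyz',[180,0,72],degrees=True))
E
```

```text
[ 180.     45.   -152.13]
90 [607.28 128.62 227.22]
75 [616.65 133.58 216.62]
25 [647.91 150.11 181.26]
dp [-0.21 -0.21 -0.53] ang [-0.    0.   -0.38] deg 67.94230753072651
```

step_arm:
  targets:
    - {"dp": [-0.05,-0.05,-0.2],"angular": [0,0,-0.4],"fingers": 1}
    - {"dp": [-0.1,-0.1,-0.4],"angular": [0,0,-0.4],"fingers": 1}
    - {"dp": [-0.2,-0.2,-0.5],"angular": [0,0,-0.4],"fingers": 1}
    - {"dp": [-0.2,-0.2,-0.5],"angular": [0,0,-0.4],"fingers": 1}
    - {"dp": [-0.2,-0.2,-0.5],"angular": [0,0,-0.4],"fingers": 1}
    - {"dp": [-0.2,-0.2,-0.5],"angular": [0,0,-0.4],"fingers": 1}
    - {"dp": [-0.2,-0.2,-0.5],"angular": [0,0,-0.4],"fingers": 1}
    - {"dp": [-0.2,-0.2,-0.5],"angular": [0,0,-0.4],"fingers": 1}

```text
time: 19.25
tool_pos: [432.2, 17.1, 244.9]
tcp_rot: [-180.0, 0.0, 76.0]
ft_force: [-0.2, 1.0, -2.3]
finger_gap: 12.6
grip_force: 90.5
```

step_arm:
  targets:
    - {"dp": [0,0,0],"angular": [0,0,-0.4],"fingers": 1}
    - {"dp": [0,0,0],"angular": [0,0,-0.4],"fingers": 1}
    - {"dp": [0,0,0],"angular": [0,0,-0.4],"fingers": 1}
    - {"dp": [0,0,0],"angular": [0,0,-0.4],"fingers": 1}
    - {"dp": [0,0,0],"angular": [0,0,-0.4],"fingers": 1}
    - {"dp": [0,0,0],"angular": [0,0,-0.4],"fingers": 1}
    - {"dp": [0,0,0],"angular": [0,0,-0.4],"fingers": 1}
    - {"dp": [0,0,0],"angular": [0,0,-0.4],"fingers": 1}

```text
time: 20.25
tool_pos: [432.3, 17.1, 245.0]
tcp_rot: [-180.0, -0.0, 147.8]
ft_force: [1.5, 0.1, -2.5]
finger_gap: 13.1
grip_force: 90.5
```

```bash
python3 - <<'E'
from peg import *
s=sense();print(s['tool_pos'],s['tcp_rot'],s['joint_pos'],s['finger_gap'],s['grip_force'])
for q in (90,75,25): to(pegpose(3,q,65),Rp)
E
```

```text
[432.26  17.07 244.99] [-180.     -0.01  147.85] [ -4.54 -20.1  105.82  -0.    94.29 -62.38] 13.11980215981177 90.45841813087463
dp [-0.44  0.94  0.09] ang [-0.13 -0.23 -0.32] deg 73.7451283643616
dp [-0.47  0.98  0.14] ang [-0.13 -0.23 -0.32] deg 73.7451283643616
dp [-0.56  1.14  0.32] ang [-0.13 -0.23 -0.32] deg 73.7451283643616
```

step_arm:
  targets:
    - {"dp": [-0.2,0.45,0],"angular": [-0.133,-0.23,-0.32],"fingers": 1}
    - {"dp": [-0.2,0.45,0],"angular": [-0.133,-0.23,-0.32],"fingers": 1}
    - {"dp": [-0.2,0.45,0],"angular": [-0.133,-0.23,-0.32],"fingers": 1}
    - {"dp": [-0.2,0.45,0],"angular": [-0.133,-0.23,-0.32],"fingers": 1}
    - {"dp": [-0.2,0.45,0],"angular": [-0.133,-0.23,-0.32],"fingers": 1}
    - {"dp": [-0.2,0.45,0],"angular": [-0.133,-0.23,-0.32],"fingers": 1}
    - {"dp": [-0.2,0.45,0],"angular": [-0.133,-0.23,-0.32],"fingers": 1}
    - {"dp": [-0.2,0.45,0],"angular": [-0.133,-0.23,-0.32],"fingers": 1}

```text
time: 21.25
tool_pos: [515.8, 70.9, 243.4]
tcp_rot: [-180.0, 45.6, -151.2]
ft_force: [-0.6, -1.3, -2.3]
finger_gap: 12.8
grip_force: 90.5
```

```bash
python3 - <<'E'
from peg import *
np.set_printoptions(precision=4,suppress=True)
s=sense();print(s['tool_pos'],s['tcp_rot'],s['joint_pos'],s['finger_gap'],s['grip_force'])
for q in (90,25): to(pegpose(3,q,65),Rp)
for n in('scene','side'):
    snapshot(n);fp=K(n)
    for l in('spanner_1_ring','spanner_1'):print(n,l,[(np.array(r['at']),round(r['conf'],2)) for r in pinpoint(n,l)])
    p,R=T(); print('pred ring,origin',proj(n,p+R.apply([-65,0,-36]),fp),proj(n,p+R.apply([0,0,-36]),fp))
E
```

```text
[515.7512  70.8996 243.3959] [-179.9635   45.6463 -151.1939] [ -24.8756  -51.1693  137.5748   38.4819   67.7069 -150.3259] 12.79462132990411 90.53251504898071
dp [-0.3197  0.0327  0.4427] ang [0.0035 0.0036 0.0036] deg 1.1149773390425017
dp [-0.316   0.0291  0.7676] ang [0.0035 0.0036 0.0036] deg 1.1149773390425017
scene spanner_1_ring [(array([340.4, 174.7]), 0.73), (array([342.6, 341.5]), 0.52), (array([361. , 163.7]), 0.29)]
scene spanner_1 [(array([322.5, 188.5]), 0.78), (array([393. , 138.6]), 0.64), (array([452. , 166.2]), 0.55), (array([306.7, 145. ]), 0.49)]
pred ring,origin [341.3259 174.2069] [319.4936 185.2411]
side spanner_1_ring [(array([301.4, 175.7]), 0.64)]
side spanner_1 [(array([370.7, 386.6]), 0.84), (array([175.7, 390.6]), 0.77), (array([274. , 364.3]), 0.69), (array([255.7, 419. ]), 0.67), (array([322.4, 188. ]), 0.58), (array([305. , 193.4]), 0.55)]
pred ring,origin [299.8013 175.058 ] [319.8017 192.0549]
```

step_arm:
  targets:
    - {"dp": [-0.1,0.01,0.13],"angular": [0.0035,0.0036,0.0036],"fingers": 1}
    - {"dp": [-0.2,0.02,0.27],"angular": [0.0035,0.0036,0.0036],"fingers": 1}
    - {"dp": [-0.32,0.033,0.443],"angular": [0.0035,0.0036,0.0036],"fingers": 1}
    - {"dp": [-0.32,0.033,0.443],"angular": [0.0035,0.0036,0.0036],"fingers": 1}
    - {"dp": [-0.32,0.033,0.443],"angular": [0.0035,0.0036,0.0036],"fingers": 1}
    - {"dp": [-0.32,0.033,0.443],"angular": [0.0035,0.0036,0.0036],"fingers": 1}
    - {"dp": [-0.32,0.033,0.443],"angular": [0.0035,0.0036,0.0036],"fingers": 1}
    - {"dp": [-0.32,0.033,0.443],"angular": [0.0035,0.0036,0.0036],"fingers": 1}

```text
time: 22.55
tool_pos: [607.8, 129.3, 229.4]
tcp_rot: [-179.6, 45.0, -151.7]
ft_force: [0.4, -0.3, -2.9]
finger_gap: 12.6
grip_force: 90.5
```

```bash
cat > chk.py <<'E'
from peg import *
import sys
np.set_printoptions(precision=4,suppress=True)
k,L,q=int(sys.argv[1]),float(sys.argv[2]),float(sys.argv[3])
s=sense();print(s['time'],s['tool_pos'],s['tcp_rot'],s['joint_pos'],s['finger_gap'],s['grip_force'],s['ft_force'])
to(pegpose(k,q,L),Rp)
for n in('scene','side'):
    im=snapshot(n);fp=K(n);p,R=T()
    for l in('spanner_1_ring','peg_1'):print(n,l,[(np.array(r['at']).round(1).tolist(),round(r['conf'],2)) for r in pinpoint(n,l)])
    ring=proj(n,p+R.apply([-L,0,-36]),fp); print('pred ring',ring,'roots',[proj(n,M+(i-2.5)*70*u,fp).round(1).tolist() for i in(1,2,3,4)],'tip',proj(n,M+(k-2.5)*70*u+50*a,fp))
    c=ring.astype(int); cv2.imwrite(f'pics/{n}_{sys.argv[4]}.png',cv2.resize(im[c[1]-50:c[1]+50,c[0]-65:c[0]+65],None,fx=3,fy=3,interpolation=cv2.INTER_CUBIC))
cv2.imwrite(f'pics/c_{sys.argv[4]}.png',np.hstack([cv2.imread(f'pics/{n}_{sys.argv[4]}.png') for n in('scene','side')]))
E
python3 chk.py 3 65 25 p1
```

```text
22.55 [607.7673 129.2635 229.4494] [-179.6019   45.0418 -151.6969] [  -8.6119  -30.8359  127.2701   33.3123   49.7958 -140.8608] 12.627829690546603 90.49223184585571 [ 0.4207 -0.2686 -2.8627]
dp [ 0.0107 -0.0011  0.3303] ang [-0.0005  0.0002  0.0017] deg 0.32137661703202386
scene spanner_1_ring [([395.4, 182.3], 0.77)]
scene peg_1 [([421.1, 205.8], 0.62), ([424.3, 185.9], 0.59), ([420.4, 235.1], 0.53), ([424.9, 160.2], 0.46), ([178.9, 391.8], 0.36)]
pred ring [394.7729 183.332 ] roots [[426.1, 157.6], [423.5, 181.5], [420.7, 207.0], [417.7, 234.4]] tip [406.2863 194.6108]
side spanner_1_ring [([251.6, 186.7], 0.56)]
side peg_1 [([225.6, 227.5], 0.56), ([223.3, 242.2], 0.42), ([227.6, 188.8], 0.41), ([224.2, 211.6], 0.4)]
pred ring [251.9265 183.9947] roots [[220.4, 244.6], [223.7, 225.7], [226.7, 208.3], [229.4, 192.4]] tip [240.7789 195.1744]
```

View pics/c_p1.png

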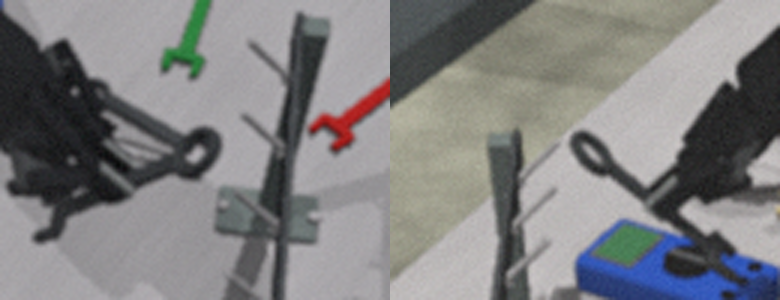

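step_arm:
  targets:
    - {"dp": [0.01,0,0.06],"angular": [0,0,0],"fingers": 1}
    - {"dp": [0.01,0,0.1],"angular": [0,0,0],"fingers": 1}
    - {"dp": [0.01,0,0.14],"angular": [0,0,0],"fingers": 1}
    - {"dp": [0.01,0,0.18],"angular": [0,0,0],"fingers": 1}
    - {"dp": [0.01,0,0.22],"angular": [0,0,0],"fingers": 1}
    - {"dp": [0.01,0,0.26],"angular": [0,0,0],"fingers": 1}
    - {"dp": [0.01,0,0.3],"angular": [0,0,0],"fingers": 1}
    - {"dp": [0.01,0,0.3],"angular": [0,0,0],"fingers": 1}

```text
time: 23.85
tool_pos: [643.8, 149.2, 183.9]
tcp_rot: [-179.7, 44.9, -151.7]
ft_force: [0.3, -0.4, -1.9]
finger_gap: 13.0
grip_force: 90.5
```

```bash
python3 chk.py 3 65 25 p2
```

```text
23.85 [643.7862 149.2168 183.904 ] [-179.7145   44.9188 -151.703 ] [  -4.9524  -20.5214  124.8804   35.4018   41.3829 -142.9216] 12.977522642746033 90.49320459365845 [ 0.2852 -0.3834 -1.9438]
dp [-0.005  -0.0057  0.0237] ang [ 0.0001 -0.0004  0.0017] deg 0.3118629875706918
scene spanner_1_ring [([410.5, 198.4], 0.87), ([224.5, 280.9], 0.33), ([311.8, 249.2], 0.3)]
scene peg_1 [([417.2, 235.1], 0.58), ([422.4, 159.1], 0.56), ([419.2, 206.0], 0.56), ([424.3, 185.5], 0.44)]
pred ring [411.9167 199.2359] roots [[426.1, 157.6], [423.5, 181.5], [420.7, 207.0], [417.7, 234.4]] tip [406.2863 194.6108]
side spanner_1_ring [([236.6, 202.2], 0.8)]
side peg_1 [([224.4, 223.8], 0.62), ([225.7, 210.6], 0.5), ([229.9, 195.3], 0.44), ([221.8, 242.2], 0.42), ([300.4, 372.1], 0.29)]
pred ring [235.2335 200.5932] roots [[220.4, 244.6], [223.7, 225.7], [226.7, 208.3], [229.4, 192.4]] tip [240.7789 195.1744]
```

View pics/c_p2.png

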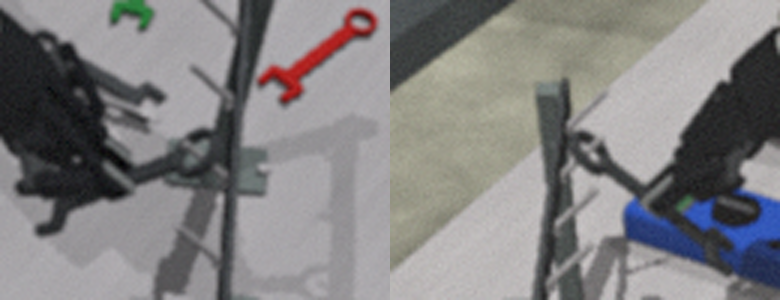

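step_arm:
  targets:
    - {"dp": [-0.003,-0.005,0.03],"angular": [0,0,0],"fingers": 1}
    - {"dp": [-0.003,-0.005,0.03],"angular": [0,0,0],"fingers": 0.5}
    - {"dp": [-0.003,-0.005,0.03],"angular": [0,0,0],"fingers": 0.5}
    - {"dp": [-0.003,-0.005,0.03],"angular": [0,0,0],"fingers": 0.5}
    - {"dp": [-0.003,-0.005,0.03],"angular": [0,0,0],"fingers": 0.5}
    - {"dp": [-0.003,-0.005,-0.1],"angular": [0,0,0],"fingers": 0.5}
    - {"dp": [-0.003,-0.005,-0.25],"angular": [0,0,0],"fingers": 0.5}
    - {"dp": [-0.003,-0.005,-0.4],"angular": [0,0,0],"fingers": 0.5}

```text
time: 25.15
tool_pos: [594.1, 121.7, 242.4]
tcp_rot: [-179.7, 45.0, -151.7]
ft_force: [0.9, -0.8, 0.4]
finger_gap: 42.9
grip_force: 0.0
```

```bash
python3 chk.py 3 65 25 p3
```

```text
25.15 [594.1268 121.6894 242.4378] [-179.6549   44.9749 -151.6706] [ -10.2456  -34.1806  128.0004   33.1019   52.9721 -140.7849] 42.887009025099104 0.0 [ 0.8552 -0.7874  0.3997]
dp [0.0011 0.0001 0.4314] ang [-0.0001 -0.0001  0.0018] deg 0.32521577986348954
scene spanner_1_ring [([418.9, 206.9], 0.77), ([421.2, 204.2], 0.39)]
scene peg_1 [([417.7, 236.6], 0.65), ([424.5, 161.2], 0.6), ([328.7, 259.9], 0.58), ([425.1, 182.6], 0.57), ([422.3, 204.3], 0.48)]
pred ring [387.742  177.2547] roots [[426.1, 157.6], [423.5, 181.5], [420.7, 207.0], [417.7, 234.4]] tip [406.2863 194.6108]
side spanner_1_ring [([228.5, 212.6], 0.57)]
side peg_1 [([222.5, 243.6], 0.57), ([224.3, 209.9], 0.53), ([227.7, 190.7], 0.5), ([221.3, 228.4], 0.44)]
pred ring [258.1955 178.363 ] roots [[220.4, 244.6], [223.7, 225.7], [226.7, 208.3], [229.4, 192.4]] tip [240.7789 195.1744]
```

```bash
python3 - <<'E'
from h import *
o=[]
for n,c in(('scene',(405,215)),('side',(235,225))):
    im=snapshot(n); o.append(cv2.resize(im[c[1]-50:c[1]+50,c[0]-65:c[0]+65],None,fx=3,fy=3,interpolation=cv2.INTER_CUBIC))
cv2.imwrite('pics/hang1.png',np.hstack(o))
E
```

```text
(no output)
```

View pics/hang1.png

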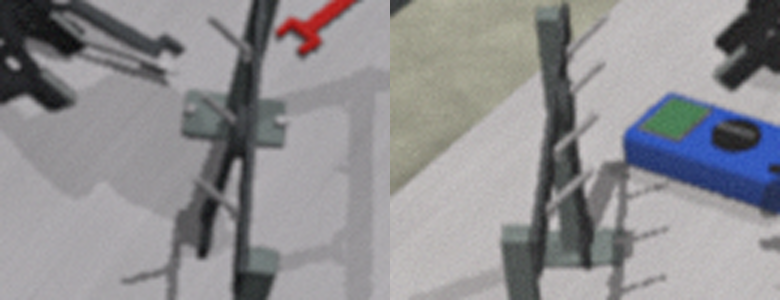

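```bash
python3 - <<'E'
from peg import *
np.set_printoptions(precision=3,suppress=True)
to([450,160,240],Ro.from_euler('xyz',[180,0,-170],degrees=True))
print(onplane('side',(300,372),4.5),onplane('side',(275,362),4.5),onplane('side',(255,355),4.5))
E
```

```text
dp [ 0.389  0.507 -0.387] ang [0.039 0.247 0.096] deg 48.2451165597156
[397.812 352.915   4.5  ] [460.179 351.995   4.5  ] [510.165 353.771   4.5  ]
```

step_arm:
  targets:
    - {"dp": [0.19,0.25,-0.3],"angular": [0.039,0.247,0.096],"fingers": 0.5}
    - {"dp": [0.389,0.507,-0.387],"angular": [0.039,0.247,0.096],"fingers": 0.5}
    - {"dp": [0.389,0.507,-0.387],"angular": [0.039,0.247,0.096],"fingers": 0.5}
    - {"dp": [0.389,0.507,-0.387],"angular": [0.039,0.247,0.096],"fingers": 0.5}
    - {"dp": [0.389,0.507,-0.387],"angular": [0.039,0.247,0.096],"fingers": 0.5}
    - {"dp": [0.389,0.507,-0.387],"angular": [0.039,0.247,0.096],"fingers": 0.5}
    - {"dp": [0.389,0.507,-0.387],"angular": [0.039,0.247,0.096],"fingers": 0.5}
    - {"dp": [0.389,0.507,-0.387],"angular": [0.039,0.247,0.096],"fingers": 0.5}

```text
time: 26.55
tool_pos: [450.0, 159.5, 241.9]
tcp_rot: [-179.9, 0.3, -170.1]
ft_force: [-0.0, -0.0, -0.4]
finger_gap: 42.7
grip_force: 0.0
```

step_arm:
  targets:
    - {"dp": [-0.04,0.25,0.1],"angular": [0,0,0],"fingers": 0.5}
    - {"dp": [-0.08,0.5,0.2],"angular": [0,0,0],"fingers": 0.5}
    - {"dp": [-0.13,0.74,0.2],"angular": [0,0,0],"fingers": 0.5}
    - {"dp": [-0.13,0.74,0.2],"angular": [0,0,0],"fingers": 0.5}
    - {"dp": [-0.13,0.74,0.2],"angular": [0,0,0],"fingers": 0.5}
    - {"dp": [-0.13,0.74,0.2],"angular": [0,0,0],"fingers": 0.5}
    - {"dp": [-0.13,0.74,0.2],"angular": [0,0,0],"fingers": 0.5}
    - {"dp": [-0.13,0.74,0.2],"angular": [0,0,0],"fingers": 0.5}

```text
time: 27.55
tool_pos: [450.8, 309.4, 201.3]
tcp_rot: [-179.9, 0.2, -170.2]
ft_force: [0.1, 0.7, 0.1]
finger_gap: 42.7
grip_force: 0.0
```

```bash
python3 look.py w5; python3 -c "
from h import *
print(sense()['joint_pos'])"
```

```text
27.55 [450.81 309.35 201.28] [-179.92    0.21 -170.16] 42.66736455860537 [0.08 0.72 0.15]
spanner_1 [(array([422.95, 484.75]), array([505.4, 195.8]), 0.71), (array([613.82, 511.33]), array([473.5, 363.2]), 0.71), (array([457.07, 355.08]), array([366.7, 207.3]), 0.56)]
spanner_1_ring []
driver_1 [(array([474.  ,  55.26]), array([ 47.8, 173.5]), 0.92), (array([448.56, 315.44]), array([328.4, 194. ]), 0.63)]
driver_1_shaft [(array([505.36, 331.24]), array([334., 252.]), 0.57)]
spanner_1 0.94 n 3163 mean [425.59 486.58] axis 110.21033380025084 ends [450.03 420.19] [398.88 559.14] 148.06680738331994 box [422.91 489.27] (43.00356674194336, 147.2383270263672) bgr [52.87 96.84 42.12]
spanner_1 0.85 n 2570 mean [458.71 353.92] axis -177.40960317633974 ends [530.82 357.19] [386.17 350.64] 144.7999655887409 box [458.76 352.14] (144.96633911132812, 38.94736099243164) bgr [70.41 67.47 66.93]
spanner_1 0.61 n 1335 mean [608.45 503.16] axis 79.03682766423248 ends [596.21 439.97] [623.95 583.15] 145.84554796146955 box [609.62 511.57] (146.2220458984375, 29.33696746826172) bgr [ 28.08  28.57 127.56]
driver_1 0.96 n 4431 mean [443.23  57.96] axis 168.58145949435195 ends [561.68  34.04] [382.01  70.33] 183.29420254003114 box [471.86  52.25] (30.55955696105957, 183.2868194580078) bgr [29.29 27.57 28.29]
driver_1 0.9 n 3821 mean [418.98 306.3 ] axis -164.02531559296784 ends [536.15 339.84] [360.81 289.65] 182.3847408426006 box [448.48 314.73] (182.37722778320312, 28.204898834228516) bgr [53.72 51.92 53.56]
[ 29.26  -1.01  93.6   -0.15  87.27 -70.63]
```

View pics/w5.png

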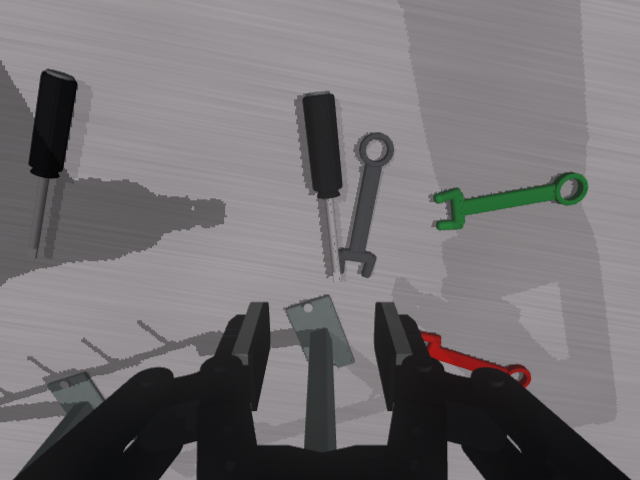

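```bash
python3 - <<'E'
from peg import *
np.set_printoptions(precision=3,suppress=True)
R=Ro.from_euler('xyz',[180,0,-177.4],degrees=True)
for P in([424,355,60],[424,355,-22],[424,302,-22]): to(P,R)
p,_=T(); print(R.inv().apply([0,-53,0])/200)
E
```

```text
dp [0.094 0.246 0.704] ang [-0.     0.001  0.041] deg 7.298568291051985
dp [0.095 0.247 1.114] ang [-0.     0.001  0.041] deg 7.298568291051985
dp [ 0.141 -0.014  1.114] ang [-0.     0.001  0.041] deg 7.298568291051985
[ 0.012 -0.265 -0.   ]
```

step_arm:
  targets:
    - {"dp": [0.094,0.246,0.2],"angular": [0,0.001,0.041],"fingers": 1}
    - {"dp": [0.094,0.246,0.4],"angular": [0,0.001,0.041],"fingers": 1}
    - {"dp": [0.094,0.246,0.6],"angular": [0,0.001,0.041],"fingers": 1}
    - {"dp": [0.094,0.246,0.8],"angular": [0,0.001,0.041],"fingers": 1}
    - {"dp": [0.094,0.246,0.9],"angular": [0,0.001,0.041],"fingers": 1}
    - {"dp": [0.094,0.246,0.9],"angular": [0,0.001,0.041],"fingers": 1}
    - {"dp": [0.094,0.246,0.9],"angular": [0,0.001,0.041],"fingers": 1}
    - {"dp": [0.094,0.246,0.9],"angular": [0,0.001,0.041],"fingers": 1}

```text
time: 28.9
tool_pos: [425.6, 355.9, 23.0]
tcp_rot: [180.0, 0.2, -177.5]
ft_force: [-0.2, 0.3, -0.1]
finger_gap: -0.3
grip_force: 0.0
```

step_arm:
  targets:
    - {"dp": [0,0,0.21],"angular": [0,0,0],"fingers": 1}
    - {"dp": [0,0,0.21],"angular": [0,0,0],"fingers": 1}
    - {"dp": [0,-0.05,0.21],"angular": [0,0,0],"fingers": 1}
    - {"dp": [0,-0.1,0.21],"angular": [0,0,0],"fingers": 1}
    - {"dp": [0,-0.14,0.21],"angular": [0,0,0],"fingers": 1}
    - {"dp": [0.01,-0.18,0.21],"angular": [0,0,0],"fingers": 1}
    - {"dp": [0.01,-0.22,0.21],"angular": [0,0,0],"fingers": 1}
    - {"dp": [0.012,-0.26,0.21],"angular": [0,0,0],"fingers": 1}

```text
time: 29.9
tool_pos: [424.7, 303.0, -20.3]
tcp_rot: [-180.0, 0.1, -177.5]
ft_force: [1.2, 3.6, 4.7]
finger_gap: -0.2
grip_force: 3.1
```

step_arm:
  targets:
    - {"dp": [0,0.1,0],"angular": [0,0,0],"fingers": 1}
    - {"dp": [0,0.1,-0.3],"angular": [0,0,0],"fingers": 1}
    - {"dp": [0,0.1,-0.6],"angular": [0,0,0],"fingers": 1}
    - {"dp": [0,0.1,-0.9],"angular": [0,0,0],"fingers": 0.6}
    - {"dp": [0,0.1,-0.9],"angular": [0,0,0],"fingers": 0.6}
    - {"dp": [0,0.1,-0.9],"angular": [0,0,0],"fingers": 0.6}
    - {"dp": [0,0.1,-0.9],"angular": [0,0,0],"fingers": 0.6}
    - {"dp": [0,0.1,-0.9],"angular": [0,0,0],"fingers": 0.6}

```text
time: 30.9
tool_pos: [422.1, 322.6, 157.0]
tcp_rot: [-179.8, -0.1, -177.5]
ft_force: [0.8, 0.2, 0.1]
finger_gap: 34.3
grip_force: 0.0
```

```bash
python3 look.py w6; python3 -c "
from h import *
print(sense()['joint_pos'])"
```

```text
30.9 [422.14 322.57 157.03] [-179.83   -0.15 -177.48] 34.2931205829959 [0.76 0.17 0.07]
spanner_1 [(array([458.07, 352.69]), array([353.7, 246.4]), 0.98), (array([426.24, 487.76]), array([511.6, 218.5]), 0.72)]
spanner_1_ring []
driver_1 [(array([445.01, 279.7 ]), array([270.5, 231.9]), 0.82), (array([475.87,  52.67]), array([ 11.2, 254.4]), 0.59)]
driver_1_shaft [(array([504.17, 281.69]), array([272.6, 294.1]), 0.64)]
spanner_1 0.91 n 3125 mean [456.08 352.32] axis 179.64320836153198 ends [530.12 351.86] [385.11 352.77] 145.01810881531037 box [457.32 352.28] (144.0819549560547, 40.99197006225586) bgr [72.16 69.25 68.94]
spanner_1 0.72 n 3889 mean [425.58 487.51] axis 110.3119386771871 ends [450.14 421.16] [399.23 558.71] 146.66974143950412 box [425.19 490.16] (43.15092849731445, 146.61366271972656) bgr [50.51 95.19 39.55]
spanner_1 0.7 n 689 mean [614.08 545.81] axis 72.09296038862229 ends [580.34 441.4 ] [626.24 583.43] 149.26097103689196 box [599.79 514.18] (148.793701171875, 29.382360458374023) bgr [ 27.01  27.19 100.22]
spanner_1 0.53 n 9 mean [264.95 379.5 ] axis 89.42173912323054 ends [264.93 377.52] [264.97 381.18] 3.6534767592292132 box [265.06 379.37] (0.6413177251815796, 3.658595561981201) bgr [68.89 36.   25.44]
driver_1 0.94 n 4084 mean [447.54  60.27] axis 166.85530784567234 ends [561.56  33.64] [382.09  75.55] 184.3059216502436 box [472.16  56.06] (24.057003021240234, 184.25746154785156) bgr [26.97 25.66 26.27]
driver_1 0.9 n 4299 mean [408.31 280.61] axis -178.84492091683254 ends [509.09 282.65] [353.64 279.51] 155.4856577207869 box [431.36 280.54] (155.5154571533203, 27.881563186645508) bgr [47.86 46.18 47.58]
[ 31.89  -1.81  98.8   -0.07  83.03 -60.61]
```

step_arm:
  targets:
    - {"dp": [-0.183,0.141,0.1],"angular": [0,0,0.014],"fingers": 0.6}
    - {"dp": [-0.183,0.141,0.3],"angular": [0,0,0.014],"fingers": 0.6}
    - {"dp": [-0.183,0.141,0.5],"angular": [0,0,0.014],"fingers": 0.6}
    - {"dp": [-0.183,0.141,0.65],"angular": [0,0,0.014],"fingers": 0.6}
    - {"dp": [-0.183,0.141,0.65],"angular": [0,0,0.014],"fingers": 0.6}
    - {"dp": [-0.183,0.141,0.65],"angular": [0,0,0.014],"fingers": 0.6}
    - {"dp": [-0.183,0.141,0.65],"angular": [0,0,0.014],"fingers": 0.6}
    - {"dp": [-0.183,0.141,0.65],"angular": [0,0,0.014],"fingers": 0.6}

```text
time: 32.25
tool_pos: [459.5, 353.3, 30.5]
tcp_rot: [180.0, 0.1, 180.0]
ft_force: [-0.4, -0.6, 0.7]
finger_gap: 34.3
grip_force: 0.0
```

```bash
python3 - <<'E'
from peg import *
np.set_printoptions(precision=3,suppress=True)
to([457.5,352.4,-35],Ro.from_euler('xyz',[180,0,180],degrees=True)); print(T()[0])
E
```

```text
dp [ 0.011 -0.005  0.327] ang [ 0.     0.001 -0.   ] deg 0.14646010429665693
[459.514 353.321  30.502]
```

step_arm:
  targets:
    - {"dp": [0.01,-0.005,0.15],"angular": [0,0,0],"fingers": 0.6}
    - {"dp": [0.01,-0.005,0.27],"angular": [0,0,0],"fingers": 0.6}
    - {"dp": [0.01,-0.005,0.327],"angular": [0,0,0],"fingers": 0.6}
    - {"dp": [0.01,-0.005,0.327],"angular": [0,0,0],"fingers": 0.6}
    - {"dp": [0.01,-0.005,0.327],"angular": [0,0,0],"fingers": 1}
    - {"dp": [0.01,-0.005,0.327],"angular": [0,0,0],"fingers": 1}
    - {"dp": [0.01,-0.005,0.327],"angular": [0,0,0],"fingers": 1}
    - {"dp": [0.01,-0.005,0.327],"angular": [0,0,0],"fingers": 1}

```text
time: 33.25
tool_pos: [458.3, 352.8, -34.1]
tcp_rot: [180.0, 0.2, -180.0]
ft_force: [-2.0, -0.7, 8.9]
finger_gap: 12.7
grip_force: 88.8
```

step_arm:
  targets:
    - {"dp": [0,0,0],"angular": [0,0,0],"fingers": 1}
    - {"dp": [0,0,-0.1],"angular": [0,0,0],"fingers": 1}
    - {"dp": [0,0,-0.3],"angular": [0,0,0],"fingers": 1}
    - {"dp": [0,0,-0.6],"angular": [0,0,0],"fingers": 1}
    - {"dp": [0,0,-0.9],"angular": [0,0,0],"fingers": 1}
    - {"dp": [0,0,-0.9],"angular": [0,0,0],"fingers": 1}
    - {"dp": [0,0,-0.9],"angular": [0,0,0],"fingers": 1}
    - {"dp": [0,0,-0.9],"angular": [0,0,0],"fingers": 1}

```text
time: 34.25
tool_pos: [455.3, 351.1, 141.7]
tcp_rot: [-179.8, -0.1, 180.0]
ft_force: [-0.2, 0.3, -1.1]
finger_gap: 12.7
grip_force: 88.3
```

```bash
python3 - <<'E'
from h import *
s=sense();print(s['tool_pos'],s['tcp_rot'],s['finger_gap'],s['grip_force'],s['ft_force'],s['joint_pos'])
fp=K('wrist');im=snapshot('wrist'); cv2.imwrite('pics/w7.png',im); p,R=T()
print([(r['at'],r['conf']) for l in('spanner_1','spanner_1_ring') for r in pinpoint('wrist',l)])
print([proj('wrist',p+R.apply([x,0,-36]),fp) for x in(57,0)])
E
```

```text
[455.3  351.06 141.66] [-179.82   -0.14  179.99] 12.65650048505626 88.30937147140503 [-0.24  0.26 -1.14] [ 32.58   5.65  93.    -0.07  81.56 -57.41]
[([489.3, 174.1], 0.92), ([492.3, 372.5], 0.76), ([320.4, 321.7], 0.66)]
[array([320.04, 179.74]), array([320.28, 318.89])]
```

```bash
cat >> peg.py <<'E'
Rq=Ro.from_matrix(np.stack([-b,np.cross(-a,-b),-a],1))
E
python3 - <<'E'
from peg import *
np.set_printoptions(precision=3,suppress=True)
print(Rq.as_euler('xyz',degrees=True),pegpose(2,90,57),pegpose(2,25,57))
to([460,180,250],Ro.from_euler('xyz',[180,0,104],degrees=True))
E
```

```text
[180.    -45.     27.872] [579.553 193.146 232.879] [620.184 214.634 186.917]
dp [-0.021 -0.858 -0.538] ang [-0.001  0.     0.422] deg 75.99363373129137
```

step_arm:
  targets:
    - {"dp": [0,-0.1,-0.3],"angular": [0,0,0.42],"fingers": 1}
    - {"dp": [-0.02,-0.3,-0.54],"angular": [0,0,0.42],"fingers": 1}
    - {"dp": [-0.02,-0.6,-0.54],"angular": [0,0,0.42],"fingers": 1}
    - {"dp": [-0.02,-0.86,-0.54],"angular": [0,0,0.42],"fingers": 1}
    - {"dp": [-0.02,-0.86,-0.54],"angular": [0,0,0.42],"fingers": 1}
    - {"dp": [-0.02,-0.86,-0.54],"angular": [0,0,0.42],"fingers": 1}
    - {"dp": [-0.02,-0.86,-0.54],"angular": [0,0,0.42],"fingers": 1}
    - {"dp": [-0.02,-0.86,-0.54],"angular": [0,0,0.42],"fingers": 1}

```text
time: 35.4
tool_pos: [460.1, 179.8, 251.0]
tcp_rot: [-179.9, 0.1, 104.4]
ft_force: [0.4, 0.7, 0.0]
finger_gap: 12.8
grip_force: 88.5
```

```bash
python3 - <<'E'
from peg import *
np.set_printoptions(precision=3,suppress=True)
s=sense();print(s['tool_pos'],s['tcp_rot'],s['joint_pos'],s['finger_gap'])
to([500,160,250],Rq)
to(pegpose(2,90,57),Rq)
E
```

```text
[460.142 179.81  250.982] [-179.924    0.078  104.433] [15.458 -9.984 96.827 -0.077 93.234  1.021] 12.799430778141275
dp [-0.146  0.168  0.005] ang [-0.167  0.212  0.402] deg 87.08342183080848
dp [-0.084  0.595  0.09 ] ang [-0.167  0.212  0.402] deg 87.08342183080848
```

step_arm:
  targets:
    - {"dp": [-0.146,0.168,0],"angular": [-0.167,0.212,0.402],"fingers": 1}
    - {"dp": [-0.146,0.168,0],"angular": [-0.167,0.212,0.402],"fingers": 1}
    - {"dp": [-0.146,0.168,0],"angular": [-0.167,0.212,0.402],"fingers": 1}
    - {"dp": [-0.146,0.168,0],"angular": [-0.167,0.212,0.402],"fingers": 1}
    - {"dp": [-0.146,0.168,0],"angular": [-0.167,0.212,0.402],"fingers": 1}
    - {"dp": [-0.146,0.168,0],"angular": [-0.167,0.212,0.402],"fingers": 1}
    - {"dp": [-0.146,0.168,0],"angular": [-0.167,0.212,0.402],"fingers": 1}
    - {"dp": [-0.146,0.168,0],"angular": [-0.167,0.212,0.402],"fingers": 1}

```text
time: 36.4
tool_pos: [516.3, 161.3, 249.9]
tcp_rot: [179.8, -44.1, 29.1]
ft_force: [3.5, 6.9, 15.4]
finger_gap: 13.0
grip_force: 88.7
```

```bash
python3 - <<'E'
from peg import *
np.set_printoptions(precision=3,suppress=True)
s=sense();print(s['tool_pos'],s['tcp_rot'],s['joint_pos'],s['finger_gap'])
to(pegpose(2,90,57),Rq)
E
```

```text
[516.263 161.346 249.897] [179.781 -44.101  29.097] [ -5.023 -51.186 136.13   26.807  59.154  49.569] 12.974914409731362
dp [0.195 0.014 0.307] ang [-0.004  0.005  0.005] deg 1.4078231388935656
```

step_arm:
  targets:
    - {"dp": [0.05,0.003,0.08],"angular": [-0.004,0.005,0.005],"fingers": 1}
    - {"dp": [0.1,0.007,0.16],"angular": [-0.004,0.005,0.005],"fingers": 1}
    - {"dp": [0.15,0.01,0.24],"angular": [-0.004,0.005,0.005],"fingers": 1}
    - {"dp": [0.195,0.014,0.307],"angular": [-0.004,0.005,0.005],"fingers": 1}
    - {"dp": [0.195,0.014,0.307],"angular": [-0.004,0.005,0.005],"fingers": 1}
    - {"dp": [0.195,0.014,0.307],"angular": [-0.004,0.005,0.005],"fingers": 1}
    - {"dp": [0.195,0.014,0.307],"angular": [-0.004,0.005,0.005],"fingers": 1}
    - {"dp": [0.195,0.014,0.307],"angular": [-0.004,0.005,0.005],"fingers": 1}

```text
time: 37.4
tool_pos: [579.3, 193.4, 234.5]
tcp_rot: [179.9, -45.0, 28.0]
ft_force: [-0.6, 0.5, -1.3]
finger_gap: 12.5
grip_force: 88.6
```

```bash
sed -i "s/to(pegpose(k,q,L),Rp)/to(pegpose(k,q,L),Rq)/; s/\[-L,0,-36\]/[L,0,-36]/" chk.py; python3 chk.py 2 57 90 p4
```

```text
37.4 [579.2935 193.4023 234.4636] [179.8652 -44.9903  28.0061] [  1.7994 -35.9303 129.9144  25.1208  46.9251  53.0653] 12.539755471617124 88.57592940330505 [-0.6445  0.5164 -1.303 ]
dp [-0.0052  0.0017  0.006 ] ang [0.0002 0.0001 0.0005] deg 0.1033761041484706
scene spanner_1_ring [([419.5, 207.7], 0.61), ([419.4, 234.6], 0.21)]
scene peg_1 [([421.6, 205.6], 0.6), ([423.0, 184.7], 0.58), ([426.4, 161.6], 0.53), ([415.9, 234.3], 0.53)]
pred ring [398.213  157.6762] roots [[426.1, 157.6], [423.5, 181.5], [420.7, 207.0], [417.7, 234.4]] tip [409.6488 168.8956]
side spanner_1_ring [([228.5, 209.9], 0.78), ([222.6, 241.2], 0.41)]
side peg_1 [([225.4, 212.4], 0.53), ([225.1, 226.7], 0.45), ([226.1, 192.4], 0.41), ([220.8, 240.5], 0.38)]
pred ring [250.3762 200.7467] roots [[220.4, 244.6], [223.7, 225.7], [226.7, 208.3], [229.4, 192.4]] tip [238.3775 212.2129]
```

View pics/c_p4.png

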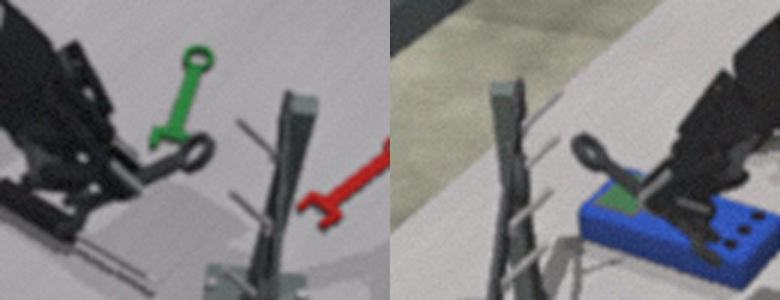

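step_arm:
  targets:
    - {"dp": [-0.015,0.002,0.06],"angular": [0,0,0],"fingers": 1}
    - {"dp": [-0.015,0.002,0.1],"angular": [0,0,0],"fingers": 1}
    - {"dp": [-0.015,0.002,0.14],"angular": [0,0,0],"fingers": 1}
    - {"dp": [-0.015,0.002,0.18],"angular": [0,0,0],"fingers": 1}
    - {"dp": [-0.015,0.002,0.22],"angular": [0,0,0],"fingers": 1}
    - {"dp": [-0.015,0.002,0.26],"angular": [0,0,0],"fingers": 1}
    - {"dp": [-0.015,0.002,0.3],"angular": [0,0,0],"fingers": 1}
    - {"dp": [-0.015,0.002,0.3],"angular": [0,0,0],"fingers": 1}

```text
time: 38.7
tool_pos: [615.0, 212.3, 188.5]
tcp_rot: [180.0, -44.9, 27.9]
ft_force: [-0.1, -0.2, -1.1]
finger_gap: 12.8
grip_force: 88.6
```

```bash
python3 chk.py 2 57 25 p5
```

```text
38.7 [614.9999 212.286  188.5022] [179.963  -44.8855  27.9476] [  4.532  -24.9216 127.5617  26.9852  38.0779  51.1031] 12.768782779000109 88.6039137840271 [-0.1466 -0.2207 -1.1379]
dp [0.0145 0.0018 0.0257] ang [-0.0001  0.0006  0.0003] deg 0.12751784299059046
scene spanner_1_ring [([417.2, 203.7], 0.54), ([178.8, 392.4], 0.31), ([415.9, 229.3], 0.26)]
scene peg_1 [([231.0, 367.2], 0.73), ([424.0, 159.5], 0.49), ([426.1, 182.2], 0.42), ([420.6, 236.4], 0.39), ([420.8, 206.1], 0.36)]
pred ring [414.2145 174.1994] roots [[426.1, 157.6], [423.5, 181.5], [420.7, 207.0], [417.7, 234.4]] tip [409.6488 168.8956]
side spanner_1_ring [([228.4, 209.7], 0.77), ([226.2, 192.7], 0.28)]
side peg_1 [([229.1, 224.5], 0.48), ([223.0, 242.2], 0.43), ([229.1, 192.3], 0.37), ([224.6, 210.2], 0.36)]
pred ring [233.3773 217.887 ] roots [[220.4, 244.6], [223.7, 225.7], [226.7, 208.3], [229.4, 192.4]] tip [238.3775 212.2129]
```

View pics/c_p5.png

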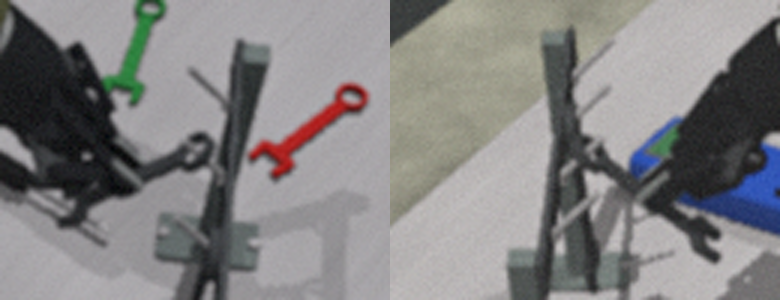

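step_arm:
  targets:
    - {"dp": [0.004,0.002,0.03],"angular": [0,0,0],"fingers": 1}
    - {"dp": [0.004,0.002,0.03],"angular": [0,0,0],"fingers": 0.5}
    - {"dp": [0.004,0.002,0.03],"angular": [0,0,0],"fingers": 0.5}
    - {"dp": [0.004,0.002,0.03],"angular": [0,0,0],"fingers": 0.5}
    - {"dp": [0.004,0.002,0.03],"angular": [0,0,0],"fingers": 0.5}
    - {"dp": [0,0,-0.1],"angular": [0,0,0],"fingers": 0.5}
    - {"dp": [0,0,-0.25],"angular": [0,0,0],"fingers": 0.5}
    - {"dp": [0,0,-0.4],"angular": [0,0,0],"fingers": 0.5}

```text
time: 40.0
tool_pos: [564.5, 185.5, 246.6]
tcp_rot: [179.9, -44.9, 28.0]
ft_force: [1.6, -0.5, -0.4]
finger_gap: 42.5
grip_force: 0.0
```

```bash
python3 - <<'E'
from peg import *
np.set_printoptions(precision=3,suppress=True)
for n in('scene','side'):
    im=snapshot(n);fp=K(n); cv2.imwrite(f'pics/{n}_h2.png',im)
    for l in('spanner_1_ring','spanner_1','driver_1','driver_1_shaft'):print(n,l,[(np.array(r['at']).round(1).tolist(),round(r['conf'],2)) for r in pinpoint(n,l) if r['conf']>.3])
    for k,L in((2,57),(3,65)): print('pred hang ring/origin',k,[proj(n,M+(k-2.5)*70*u+f*5+z*(q-8),fp) for q in(0,-L)])
for P in([470,160,250],[470,100,200]): to(P,Ro.from_euler('xyz',[180,0,45],degrees=True))
E
```

```text
scene spanner_1_ring [([418.8, 207.3], 0.73)]
scene spanner_1 [([451.0, 164.5], 0.75), ([394.8, 140.5], 0.65), ([415.8, 196.8], 0.61), ([306.9, 142.6], 0.54), ([417.6, 225.5], 0.49)]
scene driver_1 [([358.2, 185.9], 0.86), ([311.6, 246.5], 0.66), ([345.0, 339.6], 0.32)]
scene driver_1_shaft [([377.0, 197.5], 0.89), ([356.0, 183.0], 0.68), ([423.6, 184.3], 0.52)]
pred hang ring/origin 2 [array([420.599, 183.414]), array([416.679, 198.614])]
pred hang ring/origin 3 [array([417.72 , 208.827]), array([413.272, 225.377])]
side spanner_1_ring [([225.9, 210.5], 0.65)]
side spanner_1 [([254.8, 418.5], 0.84), ([372.0, 383.8], 0.74), ([176.1, 388.6], 0.74), ([281.1, 229.4], 0.57), ([226.2, 246.6], 0.5), ([232.1, 232.1], 0.49)]
side driver_1 [([330.0, 277.9], 0.88), ([297.6, 344.3], 0.67)]
side driver_1_shaft [([276.4, 336.2], 0.6)]
pred hang ring/origin 2 [array([226.284, 228.55 ]), array([228.574, 248.789])]
pred hang ring/origin 3 [array([229.146, 211.142]), array([231.563, 233.691])]
dp [-0.322 -0.108 -0.357] ang [ 0.037 -0.247 -0.09 ] deg 47.83395457937465
dp [-0.598  0.157 -0.279] ang [ 0.037 -0.247 -0.09 ] deg 47.83395457937465
```

```bash
python3 - <<'E'
from peg import *
np.set_printoptions(precision=3,suppress=True)
to([480,120,240],Ro.from_euler('xyz',[180,0,88],degrees=True))
R=Ro.from_euler('xyz',[180,0,88],degrees=True);print(R.inv().apply([20,-70,-60])/200)
E
```

```text
dp [-0.392  0.092 -0.357] ang [ 0.13  -0.225 -0.316] deg 73.69112982054958
[-0.346  0.112  0.3  ]
```

step_arm:
  targets:
    - {"dp": [-0.13,0.03,-0.3],"angular": [0.13,-0.225,-0.316],"fingers": 0.5}
    - {"dp": [-0.26,0.06,-0.357],"angular": [0.13,-0.225,-0.316],"fingers": 0.5}
    - {"dp": [-0.392,0.092,-0.357],"angular": [0.13,-0.225,-0.316],"fingers": 0.5}
    - {"dp": [-0.392,0.092,-0.357],"angular": [0.13,-0.225,-0.316],"fingers": 0.5}
    - {"dp": [-0.392,0.092,-0.357],"angular": [0.13,-0.225,-0.316],"fingers": 0.5}
    - {"dp": [-0.392,0.092,-0.357],"angular": [0.13,-0.225,-0.316],"fingers": 0.5}
    - {"dp": [-0.392,0.092,-0.357],"angular": [0.13,-0.225,-0.316],"fingers": 0.5}
    - {"dp": [-0.392,0.092,-0.357],"angular": [0.13,-0.225,-0.316],"fingers": 0.5}

```text
time: 41.5
tool_pos: [480.4, 121.3, 239.8]
tcp_rot: [179.9, -0.0, 88.1]
ft_force: [-0.1, -0.8, -0.2]
finger_gap: 42.8
grip_force: 0.0
```

step_arm:
  targets:
    - {"dp": [-0.12,0.04,0.1],"angular": [0,0,-0.447],"fingers": 0.6}
    - {"dp": [-0.24,0.08,0.2],"angular": [0,0,-0.447],"fingers": 0.6}
    - {"dp": [-0.346,0.112,0.3],"angular": [0,0,-0.447],"fingers": 0.6}
    - {"dp": [-0.346,0.112,0.3],"angular": [0,0,-0.447],"fingers": 0.6}
    - {"dp": [-0.346,0.112,0.3],"angular": [0,0,-0.447],"fingers": 0.6}
    - {"dp": [-0.346,0.112,0.3],"angular": [0,0,-0.447],"fingers": 0.6}
    - {"dp": [-0.346,0.112,0.3],"angular": [0,0,-0.447],"fingers": 0.6}
    - {"dp": [-0.346,0.112,0.3],"angular": [0,0,-0.447],"fingers": 0.6}

```text
time: 42.5
tool_pos: [500.1, 49.6, 181.0]
tcp_rot: [179.8, 0.3, 168.5]
ft_force: [0.4, -0.0, 0.4]
finger_gap: 34.3
grip_force: 0.0
```

```bash
python3 look.py w8 | grep -v "^spanner"; python3 - <<'E'
from peg import *
np.set_printoptions(precision=3,suppress=True)
print(sense()['joint_pos'])
fp=K('wrist')
print([(onplane('wrist',r['at'],42,fp)[:2],r['conf']) for r in pinpoint('wrist','clip_1')])
E
```

```text
42.5 [500.11  49.64 181.02] [179.81   0.26 168.48] 34.33957744123249 [ 0.36 -0.05  0.39]
driver_1 [(array([474.84,  52.18]), array([317.3, 172.2]), 0.92), (array([444.98, 280.56]), array([584.6,  80. ]), 0.67)]
driver_1_shaft [(array([505.06, 282.05]), array([585.2, 153.1]), 0.82)]
driver_1 0.96 n 4459 mean [435.37 280.79] axis -178.4140428530083 ends [536.98 283.61] [383.32 279.35] 153.71839324035236 box [460.19 281.64] (153.6627197265625, 30.784168243408203) bgr [46.73 45.15 46.63]
driver_1 0.94 n 4760 mean [441.88  58.52] axis 168.6826916934531 ends [562.19  34.45] [383.18  70.27] 182.56093594766378 box [472.69  52.46] (29.40446662902832, 182.59896850585938) bgr [52.01 50.26 51.85]
[ -0.201  -7.581 101.907   0.054  85.441 -78.517]
[(array([ 623.575, -283.98 ]), 0.92)]
```

step_arm:
  targets:
    - {"dp": [-0.017,-0.012,0.2],"angular": [0,0,0],"fingers": 0.6}
    - {"dp": [-0.017,-0.012,0.45],"angular": [0,0,0],"fingers": 0.6}
    - {"dp": [-0.017,-0.012,0.65],"angular": [0,0,0],"fingers": 0.6}
    - {"dp": [-0.017,-0.012,0.8],"angular": [0,0,0],"fingers": 0.6}
    - {"dp": [-0.017,-0.012,0.9],"angular": [0,0,0],"fingers": 0.6}
    - {"dp": [-0.017,-0.012,0.9],"angular": [0,0,0],"fingers": 0.6}
    - {"dp": [-0.017,-0.012,0.9],"angular": [0,0,0],"fingers": 0.6}
    - {"dp": [-0.017,-0.012,0.9],"angular": [0,0,0],"fingers": 0.6}

```text
time: 43.9
tool_pos: [505.1, 47.0, 2.7]
tcp_rot: [179.9, 0.3, 168.4]
ft_force: [-0.5, -0.0, -0.3]
finger_gap: 34.1
grip_force: 0.0
```

step_arm:
  targets:
    - {"dp": [0,0,0.08],"angular": [0,0,0],"fingers": 0.6}
    - {"dp": [0,0,0.16],"angular": [0,0,0],"fingers": 0.6}
    - {"dp": [0,0,0.16],"angular": [0,0,0],"fingers": 0.6}
    - {"dp": [0,0,0.16],"angular": [0,0,0],"fingers": 1}
    - {"dp": [0,0,0.16],"angular": [0,0,0],"fingers": 1}
    - {"dp": [0,0,0.16],"angular": [0,0,0],"fingers": 1}
    - {"dp": [0,0,0.16],"angular": [0,0,0],"fingers": 1}
    - {"dp": [0,0,0.16],"angular": [0,0,0],"fingers": 1}
  newtons: 110

```text
time: 44.9
tool_pos: [504.4, 47.0, -30.4]
tcp_rot: [179.9, 0.2, 168.4]
ft_force: [-0.1, 0.6, 1.4]
finger_gap: 3.2
grip_force: 108.2
```

step_arm:
  targets:
    - {"dp": [0,0,-0.1],"angular": [0,0,0],"fingers": 1}
    - {"dp": [0,0,-0.3],"angular": [0,0,0],"fingers": 1}
    - {"dp": [0,0,-0.5],"angular": [0,0,0],"fingers": 1}
    - {"dp": [0,0,-0.7],"angular": [0,0,0],"fingers": 1}
    - {"dp": [0,0,-0.7],"angular": [0,0,0],"fingers": 1}
    - {"dp": [0,0,-0.7],"angular": [0,0,0],"fingers": 1}
    - {"dp": [0,0,-0.7],"angular": [0,0,0],"fingers": 1}
    - {"dp": [0,0,-0.7],"angular": [0,0,0],"fingers": 1}

```text
time: 45.9
tool_pos: [502.5, 47.0, 107.8]
tcp_rot: [180.0, 0.1, 168.4]
ft_force: [-0.0, -0.3, -1.3]
finger_gap: 3.4
grip_force: 108.1
```

```bash
python3 - <<'E'
from peg import *
np.set_printoptions(precision=3,suppress=True)
s=sense();print(s['tool_pos'],s['finger_gap'],s['grip_force'],s['ft_force'])
fp=K('wrist');snapshot('wrist');p,R=T()
for l in('driver_1','driver_1_shaft'):print(l,[(np.array(r['at']).round(1),r['conf']) for r in pinpoint('wrist',l)])
print('pred',[(x,proj('wrist',p+R.apply([30-x,0,-44]),fp)) for x in (-90,0,58,90)])
for r in masks_of('wrist','driver_1'):
    v,w=np.nonzero(r['pixels']);print(r['conf'],len(v),w.min(),w.max(),v.min(),v.max(),'top col',w[v<v.min()+4].mean())
to([560,-270,150],Ro.from_euler('xyz',[180,0,138.4],degrees=True))
E
```

```text
[502.489  46.965 107.828] 3.387510763118528 108.13738703727722 [-0.019 -0.281 -1.316]
driver_1 [(array([323.9, 257.3]), 0.57)]
driver_1_shaft []
pred [(-90, array([319.103, -31.183])), (0, array([319.709, 259.101])), (58, array([319.983, 390.358])), (90, array([320.108, 450.432]))]
0.65 24760 274 367 0 449 top col 320.0
0.57 189 636 639 0 65 top col 638.0
dp [-0.596 -1.496 -0.206] ang [0.001 0.001 0.167] deg 30.041591389157443
```

```bash
python3 - <<'E'
from peg import *
np.set_printoptions(precision=3,suppress=True)
Rr=Ro.from_euler('xyz',[180,0,138.4],degrees=True)
to([550,-140,190],Rr); print(Rr.inv().apply([50,-190,0])/200)
E
```

```text
dp [-0.418 -0.869 -0.406] ang [0.001 0.001 0.167] deg 30.041591389157443
[-0.818 -0.544 -0.   ]
```

step_arm:
  targets:
    - {"dp": [-0.1,-0.1,-0.3],"angular": [0,0,0.167],"fingers": 1}
    - {"dp": [-0.2,-0.35,-0.406],"angular": [0,0,0.167],"fingers": 1}
    - {"dp": [-0.3,-0.6,-0.406],"angular": [0,0,0.167],"fingers": 1}
    - {"dp": [-0.418,-0.869,-0.406],"angular": [0,0,0.167],"fingers": 1}
    - {"dp": [-0.418,-0.869,-0.406],"angular": [0,0,0.167],"fingers": 1}
    - {"dp": [-0.418,-0.869,-0.406],"angular": [0,0,0.167],"fingers": 1}
    - {"dp": [-0.418,-0.869,-0.406],"angular": [0,0,0.167],"fingers": 1}
    - {"dp": [-0.418,-0.869,-0.406],"angular": [0,0,0.167],"fingers": 1}

```text
time: 47.1
tool_pos: [550.3, -138.9, 190.6]
tcp_rot: [179.8, 0.1, 138.5]
ft_force: [-0.0, -1.0, -1.2]
finger_gap: 3.3
grip_force: 108.3
```

step_arm:
  targets:
    - {"dp": [-0.2,-0.14,0],"angular": [0,0,0],"fingers": 1}
    - {"dp": [-0.4,-0.27,0],"angular": [0,0,0],"fingers": 1}
    - {"dp": [-0.6,-0.4,0],"angular": [0,0,0],"fingers": 1}
    - {"dp": [-0.8,-0.54,0],"angular": [0,0,0],"fingers": 1}
    - {"dp": [-0.8,-0.54,0],"angular": [0,0,0],"fingers": 1}
    - {"dp": [-0.8,-0.54,0],"angular": [0,0,0],"fingers": 1}
    - {"dp": [-0.8,-0.54,0],"angular": [0,0,0],"fingers": 1}
    - {"dp": [-0.8,-0.54,0],"angular": [0,0,0],"fingers": 1}

```text
time: 48.1
tool_pos: [598.5, -326.0, 191.3]
tcp_rot: [179.8, 0.2, 138.5]
ft_force: [0.7, 0.7, -0.6]
finger_gap: 3.5
grip_force: 108.4
```

```bash
python3 - <<'E'
from peg import *
np.set_printoptions(precision=3,suppress=True)
s=sense();print(s['tool_pos'],s['tcp_rot'],s['finger_gap'],s['grip_force'],s['joint_pos'])
for n,zz in (('wrist',0),('scene',0),('side',0)):
  fp=K(n);im=snapshot(n);cv2.imwrite(f'pics/{n}_r.png',im)
  for l,zz in(('clip_1',42),('rack',0)):print(n,l,[(onplane(n,r['at'],zz,fp)[:2].round(1).tolist(),np.array(r['at']).round(0).tolist(),round(r['conf'],2)) for r in pinpoint(n,l)])
fp=K('wrist');snapshot('wrist')
print('driver',[(np.array(r['at']).round(1),r['conf']) for r in pinpoint('wrist','driver_1')]); p,R=T(); print(proj('wrist',p+R.apply([30,0,-44]),fp))
E
```

```text
[ 598.463 -325.973  191.263] [179.821   0.18  138.464] 3.503891551476177 108.40110182762146 [-32.973  19.991  71.305   0.15   88.499 -81.442]
wrist clip_1 [([625.3, -280.7], [381.0, 195.0], 0.96), ([538.3, -368.0], [235.0, 187.0], 0.78), ([497.6, -412.0], [163.0, 185.0], 0.58)]
wrist rack [([519.4, -305.1], [278.0, 115.0], 0.9)]
scene clip_1 [([498.7, -415.0], [181.0, 393.0], 0.62), ([616.8, -284.3], [264.0, 380.0], 0.61), ([534.8, -378.7], [205.0, 390.0], 0.57), ([577.5, -335.2], [234.0, 387.0], 0.54)]
scene rack []
side clip_1 [([566.4, -312.3], [351.0, 192.0], 0.62), ([539.3, -369.0], [366.0, 186.0], 0.6), ([623.6, -279.5], [330.0, 193.0], 0.42), ([494.8, -429.0], [387.0, 180.0], 0.42), ([658.9, -38.1], [281.0, 232.0], 0.33)]
side rack [([519.1, -303.3], [364.0, 209.0], 0.77)]
driver [(array([322.4, 261.6]), 0.6)]
[318.777 259.543]
```

```bash
cat > rack.py <<'E'
from peg import *
np.set_printoptions(precision=3,suppress=True)
rx=np.array([.719,-.695,0]); ry=np.array([.695,.719,0]); C0=np.array([560.9,-346.1,42.])
Rr=Ro.from_euler('xyz',[180,0,136],degrees=True)
def clip(k): return C0+(2.5-k)*62*ry
def place(k,g,shz,d=43.4): P=clip(k)-(58-g)*rx; P[2]=shz-d; return P
E
python3 - <<'E'
from rack import *
for h in(85,60,40): print(place(3,30,h)); to(place(3,30,h),Rr)
E
```

```text
[ 519.223 -348.929   41.6  ]
dp [ 0.224 -0.346  0.743] ang [0.001 0.001 0.013] deg 2.3867252904219196
[ 519.223 -348.929   16.6  ]
dp [ 0.225 -0.346  0.868] ang [0.001 0.001 0.013] deg 2.3867252904219196
[ 519.223 -348.929   -3.4  ]
dp [ 0.225 -0.346  0.968] ang [0.001 0.001 0.013] deg 2.3867252904219196
```

step_arm:
  targets:
    - {"dp": [0.15,-0.2,0],"angular": [0.001,0.001,0.013],"fingers": 1}
    - {"dp": [0.225,-0.346,0.1],"angular": [0.001,0.001,0.013],"fingers": 1}
    - {"dp": [0.225,-0.346,0.3],"angular": [0.001,0.001,0.013],"fingers": 1}
    - {"dp": [0.225,-0.346,0.5],"angular": [0.001,0.001,0.013],"fingers": 1}
    - {"dp": [0.225,-0.346,0.65],"angular": [0.001,0.001,0.013],"fingers": 1}
    - {"dp": [0.225,-0.346,0.74],"angular": [0.001,0.001,0.013],"fingers": 1}
    - {"dp": [0.225,-0.346,0.74],"angular": [0.001,0.001,0.013],"fingers": 1}
    - {"dp": [0.225,-0.346,0.74],"angular": [0.001,0.001,0.013],"fingers": 1}

```text
time: 49.65
tool_pos: [520.1, -349.6, 44.0]
tcp_rot: [180.0, 0.1, 136.0]
ft_force: [-0.1, 0.7, -1.3]
finger_gap: 3.6
grip_force: 108.5
```

```bash
python3 - <<'E'
from rack import *
s=sense();print(s['tool_pos'],s['tcp_rot'],s['finger_gap'],s['grip_force'],s['ft_force'])
to(place(3,30,60),Rr);to(place(3,30,40),Rr)
p,R=T()
for n in('scene','side','wrist'):
  fp=K(n);im=snapshot(n);cv2.imwrite(f'pics/{n}_r2.png',im)
  for l in('driver_1','driver_1_shaft','clip_1'):print(n,l,[(np.array(r['at']).round(1).tolist(),round(r['conf'],2)) for r in pinpoint(n,l)])
  print('pred org,shaft,tip',[proj(n,p+R.apply([30-x,0,-43.4]),fp).round(1).tolist() for x in(0,58,90)],'clip3',proj(n,clip(3),fp))
E
```

```text
[ 520.108 -349.642   44.021] [179.996   0.093 136.045] 3.607682494142325 108.4566056728363 [-0.069  0.712 -1.334]
dp [ 0.006 -0.001  0.137] ang [0.    0.001 0.   ] deg 0.10297512813980164
dp [ 0.006 -0.001  0.237] ang [0.    0.001 0.   ] deg 0.10297512813980164
scene driver_1 [([355.8, 183.1], 0.79)]
scene driver_1_shaft [([374.4, 196.3], 0.78)]
scene clip_1 [([178.7, 389.2], 0.6), ([209.1, 387.4], 0.52), ([269.6, 380.6], 0.48), ([237.0, 388.4], 0.41)]
pred org,shaft,tip [[205.9, 354.5], [205.9, 382.1], [205.8, 398.1]] clip3 [210.243 387.608]
side driver_1 [([294.6, 342.2], 0.72), ([377.8, 183.4], 0.68)]
side driver_1_shaft [([274.9, 333.2], 0.68), ([364.3, 208.0], 0.65)]
side clip_1 [([273.1, 332.7], 0.64), ([329.5, 192.5], 0.59), ([369.0, 190.7], 0.56), ([348.6, 191.9], 0.51), ([384.7, 180.7], 0.38)]
pred org,shaft,tip [[374.8, 182.3], [366.9, 173.1], [362.7, 168.2]] clip3 [366.31  185.987]
wrist driver_1 [([321.6, 258.2], 0.88)]
wrist driver_1_shaft []
wrist clip_1 [([201.9, 331.9], 0.96), ([554.1, 328.6], 0.9), ([437.1, 333.2], 0.66)]
pred org,shaft,tip [[319.1, 262.6], [319.4, 393.5], [319.6, 453.5]] clip3 [319.637 330.689]
```

step_arm:
  targets:
    - {"dp": [0.006,-0.002,0.08],"angular": [0,0,0],"fingers": 1}
    - {"dp": [0.006,-0.002,0.13],"angular": [0,0,0],"fingers": 1}
    - {"dp": [0.006,-0.002,0.16],"angular": [0,0,0],"fingers": 1}
    - {"dp": [0.006,-0.002,0.18],"angular": [0,0,0],"fingers": 1}
    - {"dp": [0.006,-0.002,0.2],"angular": [0,0,0],"fingers": 1}
    - {"dp": [0.006,-0.002,0.22],"angular": [0,0,0],"fingers": 1}
    - {"dp": [0.006,-0.002,0.235],"angular": [0,0,0],"fingers": 1}
    - {"dp": [0.006,-0.002,0.235],"angular": [0,0,0],"fingers": 1}

```text
time: 51.25
tool_pos: [518.6, -349.2, -2.1]
tcp_rot: [-180.0, 0.1, 136.0]
ft_force: [-8.3, 2.6, 17.2]
finger_gap: 3.6
grip_force: 111.3
```

```bash
python3 - <<'E'
from rack import *
s=sense();print(s['tool_pos'],s['tcp_rot'],s['finger_gap'],s['grip_force'],s['ft_force'],s['wrist_torque'])
p,R=T()
for n in('side','wrist'):
  fp=K(n);im=snapshot(n);cv2.imwrite(f'pics/{n}_r3.png',im)
  for l in('driver_1','driver_1_shaft'):print(n,l,[(np.array(r['at']).round(1).tolist(),round(r['conf'],2)) for r in pinpoint(n,l)])
  print('pred org,shaft,tip',[proj(n,p+R.apply([30-x,0,-43.4]),fp).round(1).tolist() for x in(0,58,90)],'clip3',proj(n,clip(3),fp))
E
```

```text
[ 518.609 -349.213   -2.144] [-179.976    0.064  136.04 ] 3.5553984383325115 111.3080084323883 [-8.275  2.602 17.164] [ 0.386  1.155 -0.111]
side driver_1 [([294.7, 341.5], 0.93), ([375.8, 196.4], 0.74), ([279.4, 230.9], 0.6)]
side driver_1_shaft [([273.9, 333.3], 0.86)]
pred org,shaft,tip [[374.2, 195.6], [366.5, 186.2], [362.4, 181.2]] clip3 [366.31  185.987]
wrist driver_1 [([321.2, 258.5], 0.73)]
wrist driver_1_shaft []
pred org,shaft,tip [[318.8, 258.9], [319.2, 389.3], [319.4, 449.1]] clip3 [320.587 391.088]
```

step_arm:
  targets:
    - {"dp": [0,0,-0.003],"angular": [0,0,0],"fingers": 0.65}
    - {"dp": [0,0,-0.003],"angular": [0,0,0],"fingers": 0.65}
    - {"dp": [0,0,-0.003],"angular": [0,0,0],"fingers": 0.65}
    - {"dp": [0,0,-0.003],"angular": [0,0,0],"fingers": 0.65}
    - {"dp": [0,0,-0.1],"angular": [0,0,0],"fingers": 0.65}
    - {"dp": [0,0,-0.3],"angular": [0,0,0],"fingers": 0.65}
    - {"dp": [-0.2,0,-0.6],"angular": [0,0,0],"fingers": 0.65}
    - {"dp": [-0.4,0,-0.8],"angular": [0,0,0],"fingers": 0.65}

```text
time: 52.55
tool_pos: [574.7, -402.7, 156.9]
tcp_rot: [180.0, 0.1, 136.1]
ft_force: [2.4, 0.3, 0.4]
finger_gap: 29.9
grip_force: 0.0
```

```bash
python3 - <<'E'
from rack import *
s=sense();print(s['tool_pos'],s['tcp_rot'],s['finger_gap'],s['ft_force'],s['joint_pos'])
p,R=T()
for n in('side','wrist','scene'):
  fp=K(n);im=snapshot(n);cv2.imwrite(f'pics/{n}_r4.png',im)
  for l in('driver_1','driver_1_shaft','clip_1'):print(n,l,[(np.array(r['at']).round(1).tolist(),round(r['conf'],2)) for r in pinpoint(n,l)])
  c=clip(3); print('seated org,shaft,tip',[proj(n,c+(x-58)*rx,fp).round(1).tolist() for x in(0,58,90)],'7mm up',proj(n,c+[0,0,7],fp))
E
```

```text
[ 574.698 -402.709  156.902] [179.996   0.094 136.063] 29.86902896015061 [2.449 0.273 0.364] [-39.202  24.175  69.645  -0.003  86.086 -85.265]
side driver_1 [([295.4, 341.4], 0.95), ([376.3, 197.2], 0.7)]
side driver_1_shaft [([273.6, 332.4], 0.66)]
side clip_1 [([367.8, 187.7], 0.6), ([384.0, 182.7], 0.52), ([328.8, 193.5], 0.47), ([347.8, 191.1], 0.4), ([276.7, 335.4], 0.16)]
seated org,shaft,tip [[374.0, 195.4], [366.3, 186.0], [362.2, 181.0]] 7mm up [366.428 184.053]
wrist driver_1 [([321.3, 62.2], 0.81)]
wrist driver_1_shaft []
wrist clip_1 [([237.9, 151.9], 0.91), ([407.0, 152.9], 0.78), ([321.2, 150.1], 0.78), ([488.9, 149.9], 0.73), ([502.4, 248.1], 0.39)]
seated org,shaft,tip [[320.6, 64.2], [320.6, 151.5], [320.6, 194.8]] 7mm up [320.614 152.688]
scene driver_1 [([211.4, 360.2], 0.88), ([360.9, 186.2], 0.79), ([419.5, 225.7], 0.67)]
scene driver_1_shaft [([375.9, 194.9], 0.84)]
scene clip_1 [([266.2, 380.7], 0.6), ([238.5, 385.4], 0.5)]
seated org,shaft,tip [[210.2, 360.8], [210.2, 387.6], [210.3, 403.1]] 7mm up [209.578 386.71 ]
```

```bash
python3 - <<'E'
from rack import *
P=clip(3)-22*rx
for h in(40,10): P[2]=h; to(P,Rr)
E
```

```text
dp [0.346 0.002 0.56 ] ang [-0.    -0.001  0.   ] deg 0.14211315871822502
dp [0.346 0.002 0.71 ] ang [-0.    -0.001  0.   ] deg 0.14211315871822502
```

step_arm:
  targets:
    - {"dp": [0.18,0.002,0.1],"angular": [0,0,0],"fingers": 1}
    - {"dp": [0.358,0.002,0.25],"angular": [0,0,0],"fingers": 1}
    - {"dp": [0.358,0.002,0.45],"angular": [0,0,0],"fingers": 1}
    - {"dp": [0.358,0.002,0.6],"angular": [0,0,0],"fingers": 1}
    - {"dp": [0.358,0.002,0.66],"angular": [0,0,0],"fingers": 1}
    - {"dp": [0.358,0.002,0.69],"angular": [0,0,0],"fingers": 1}
    - {"dp": [0.358,0.002,0.71],"angular": [0,0,0],"fingers": 1}
    - {"dp": [0.358,0.002,0.71],"angular": [0,0,0],"fingers": 1}

```text
time: 54.15
tool_pos: [523.1, -352.6, 11.6]
tcp_rot: [-180.0, 0.0, 136.0]
ft_force: [-0.3, 0.3, -0.1]
finger_gap: 0.3
grip_force: 0.0
```

step_arm:
  targets:
    - {"dp": [0,0,0.005],"angular": [0,0,0],"fingers": 1}
    - {"dp": [0,0,0.01],"angular": [0,0,0],"fingers": 1}
    - {"dp": [0,0,0.01],"angular": [0,0,0],"fingers": 1}
    - {"dp": [0,0,0.01],"angular": [0,0,0],"fingers": 1}
    - {"dp": [0,0,0.01],"angular": [0,0,0],"fingers": 1}
    - {"dp": [0,0,0.01],"angular": [0,0,0],"fingers": 1}
    - {"dp": [0,0,0.01],"angular": [0,0,0],"fingers": 1}
    - {"dp": [0,0,0.01],"angular": [0,0,0],"fingers": 1}

```text
time: 55.15
tool_pos: [523.2, -352.9, 10.6]
tcp_rot: [-180.0, 0.1, 136.0]
ft_force: [-2.8, 1.1, 8.0]
finger_gap: 0.1
grip_force: 4.0
```

step_arm:
  targets:
    - {"dp": [0,0,0.01],"angular": [0,0,0],"fingers": 1}
    - {"dp": [0,0,0.01],"angular": [0,0,0],"fingers": 1}
    - {"dp": [0,0,0.01],"angular": [0,0,0],"fingers": 1}
    - {"dp": [0,0,0.01],"angular": [0,0,0],"fingers": 1}
    - {"dp": [0,0,0.01],"angular": [0,0,0],"fingers": 1}
    - {"dp": [0,0,0.01],"angular": [0,0,0],"fingers": 1}
    - {"dp": [0,0,0.01],"angular": [0,0,0],"fingers": 1}
    - {"dp": [0,0,0.01],"angular": [0,0,0],"fingers": 1}

```text
time: 56.15
tool_pos: [523.4, -353.0, 10.2]
tcp_rot: [-180.0, 0.1, 136.0]
ft_force: [-8.5, 6.3, 20.1]
finger_gap: 0.1
grip_force: 10.2
```

step_arm:
  targets:
    - {"dp": [0,0,-0.25],"angular": [0,0,0],"fingers": 1}
    - {"dp": [0,0,-0.5],"angular": [0,0,0],"fingers": 1}
    - {"dp": [0,0,-0.75],"angular": [0,0,0],"fingers": 1}
    - {"dp": [0.2,0.15,-0.95],"angular": [0,0,0],"fingers": 1}
    - {"dp": [0.4,0.31,-0.95],"angular": [0,0,0],"fingers": 0.6}
    - {"dp": [0.6,0.46,-0.95],"angular": [0,0,0],"fingers": 0.6}
    - {"dp": [0.8,0.615,-0.95],"angular": [0,0,0],"fingers": 0.6}
    - {"dp": [0.95,0.73,-0.95],"angular": [0,0,0],"fingers": 0.6}

```text
time: 57.15
tool_pos: [487.0, -113.5, 197.4]
tcp_rot: [180.0, 0.0, 136.1]
ft_force: [0.4, 0.2, -0.9]
finger_gap: 34.0
grip_force: 0.0
```

step_arm:
  targets:
    - {"dp": [0.2,0.15,0],"angular": [0,0,-0.25],"fingers": 0.6}
    - {"dp": [0.4,0.31,0],"angular": [0,0,-0.25],"fingers": 0.6}
    - {"dp": [0.6,0.46,0],"angular": [0,0,-0.25],"fingers": 0.6}
    - {"dp": [0.8,0.615,0],"angular": [0,0,-0.25],"fingers": 0.6}
    - {"dp": [0.95,0.73,0],"angular": [0,0,-0.25],"fingers": 0.6}
    - {"dp": [0.95,0.73,0],"angular": [0,0,-0.25],"fingers": 0.6}
    - {"dp": [0.95,0.73,0],"angular": [0,0,-0.25],"fingers": 0.6}
    - {"dp": [0.95,0.73,0],"angular": [0,0,-0.25],"fingers": 0.6}

```text
time: 58.15
tool_pos: [452.1, 120.7, 197.1]
tcp_rot: [180.0, -0.0, -179.1]
ft_force: [0.2, -0.3, -0.1]
finger_gap: 34.2
grip_force: 0.0
```

```bash
python3 look.py w9 | grep -v ^spanner; python3 - <<'E'
from rack import *
print(sense()['joint_pos']); to([475,281.5,170],Ro.from_euler('xyz',[180,0,-178.5],degrees=True))
E
```

```text
58.15 [452.06 120.66 197.07] [ 179.99   -0.03 -179.06] 34.16036890429269 [ 0.2  -0.26 -0.09]
driver_1 [(array([443.97, 282.01]), array([494.6, 191.3]), 0.82)]
driver_1_shaft [(array([503.6, 281.9]), array([484.8, 251.2]), 0.86)]
driver_1 0.85 n 4294 mean [415.41 280.53] axis -178.71299479940024 ends [535.68 283.23] [354.11 279.15] 181.6142097868013 box [444.88 281.4 ] (181.63650512695312, 30.2180233001709) bgr [53.18 51.49 53.17]
[  8.728 -13.417 105.386   0.027  88.072 -82.277]
dp [-0.13   0.798  0.135] ang [ 0.    -0.    -0.003] deg 0.49804393164369826
```

step_arm:
  targets:
    - {"dp": [-0.05,0.25,0],"angular": [0,0,-0.002],"fingers": 0.6}
    - {"dp": [-0.1,0.5,0.1],"angular": [0,0,-0.002],"fingers": 0.6}
    - {"dp": [-0.13,0.75,0.3],"angular": [0,0,-0.002],"fingers": 0.6}
    - {"dp": [-0.13,0.8,0.5],"angular": [0,0,-0.002],"fingers": 0.6}
    - {"dp": [-0.13,0.8,0.7],"angular": [0,0,-0.002],"fingers": 0.6}
    - {"dp": [-0.13,0.8,0.75],"angular": [0,0,-0.002],"fingers": 0.6}
    - {"dp": [-0.13,0.8,0.75],"angular": [0,0,-0.002],"fingers": 0.6}
    - {"dp": [-0.13,0.8,0.75],"angular": [0,0,-0.002],"fingers": 0.6}

```text
time: 59.5
tool_pos: [476.4, 282.7, 49.4]
tcp_rot: [179.9, 0.1, -178.6]
ft_force: [0.0, 0.1, 1.2]
finger_gap: 34.1
grip_force: 0.0
```

```bash
python3 look.py w10 | grep -v ^spanner; python3 - <<'E'
from rack import *
to([475,282,-31],Ro.from_euler('xyz',[180,0,-178.8],degrees=True))
E
```

```text
59.5 [476.44 282.65  49.36] [ 179.9     0.14 -178.63] 34.1465669464677 [0.01 0.11 1.25]
driver_1 [(array([446.14, 281.49]), array([319.8, 203.4]), 0.62)]
driver_1_shaft [(array([504.53, 283.14]), array([320.4, 297.6]), 0.93)]
driver_1 0.93 n 12155 mean [411.15 280.64] axis -178.6957639426938 ends [536.5  283.49] [352.44 279.3 ] 184.1144487371625 box [444.48 280.96] (184.1280517578125, 28.551698684692383) bgr [48.23 46.43 47.82]
dp [ 0.001 -0.002  0.393] ang [0.    0.    0.001] deg 0.1996947657385256
```

step_arm:
  targets:
    - {"dp": [0.001,-0.002,0.15],"angular": [0,0,0],"fingers": 0.6}
    - {"dp": [0.001,-0.002,0.3],"angular": [0,0,0],"fingers": 0.6}
    - {"dp": [0.001,-0.002,0.39],"angular": [0,0,0],"fingers": 0.6}
    - {"dp": [0.001,-0.002,0.39],"angular": [0,0,0],"fingers": 0.6}
    - {"dp": [0.001,-0.002,0.39],"angular": [0,0,0],"fingers": 1}
    - {"dp": [0.001,-0.002,0.39],"angular": [0,0,0],"fingers": 1}
    - {"dp": [0.001,-0.002,0.39],"angular": [0,0,0],"fingers": 1}
    - {"dp": [0.001,-0.002,0.39],"angular": [0,0,0],"fingers": 1}
  newtons: 110

```text
time: 60.85
tool_pos: [475.9, 282.4, -29.7]
tcp_rot: [179.9, 0.1, -178.6]
ft_force: [2.6, -0.3, 4.7]
finger_gap: 3.4
grip_force: 108.5
```

step_arm:
  targets:
    - {"dp": [0,0,0],"angular": [0,0,0],"fingers": 1}
    - {"dp": [0,0,-0.1],"angular": [0,0,0],"fingers": 1}
    - {"dp": [0,0,-0.3],"angular": [0,0,0],"fingers": 1}
    - {"dp": [0,0,-0.6],"angular": [0,0,0],"fingers": 1}
    - {"dp": [0,0,-0.9],"angular": [0,0,0],"fingers": 1}
    - {"dp": [0,0,-1],"angular": [0,0,0],"fingers": 1}
    - {"dp": [0,0,-1],"angular": [0,0,0],"fingers": 1}
    - {"dp": [0,0,-1],"angular": [0,0,0],"fingers": 1}

```text
time: 61.85
tool_pos: [473.1, 281.1, 166.4]
tcp_rot: [-179.9, -0.3, -178.6]
ft_force: [0.0, -0.9, -0.9]
finger_gap: 3.4
grip_force: 108.3
```

```bash
python3 - <<'E'
from rack import *
s=sense();print(s['tool_pos'],s['finger_gap'],s['grip_force'],s['ft_force'])
fp=K('wrist');snapshot('wrist');p,R=T()
print([(np.array(r['at']).round(1),r['conf']) for r in pinpoint('wrist','driver_1')],'pred',proj('wrist',p+R.apply([30,0,-43.4]),fp))
R1=Ro.from_euler('xyz',[180,0,158],degrees=True)
to([480,100,200],R1); print(R1.inv().apply([20,-190,0])/200)
E
```

```text
[473.117 281.051 166.358] 3.3909936318383713 108.26580762863159 [ 0.037 -0.922 -0.851]
[(array([320.8, 258.5]), 0.65)] pred [319.982 256.523]
dp [-0.012 -0.906 -0.168] ang [-0.001 -0.002  0.13 ] deg 23.40612633432774
[-0.449 -0.843 -0.   ]
```

step_arm:
  targets:
    - {"dp": [0,-0.22,-0.1],"angular": [0,0,0.13],"fingers": 1}
    - {"dp": [-0.01,-0.45,-0.17],"angular": [0,0,0.13],"fingers": 1}
    - {"dp": [-0.012,-0.68,-0.17],"angular": [0,0,0.13],"fingers": 1}
    - {"dp": [-0.012,-0.9,-0.17],"angular": [0,0,0.13],"fingers": 1}
    - {"dp": [-0.012,-0.9,-0.17],"angular": [0,0,0.13],"fingers": 1}
    - {"dp": [-0.012,-0.9,-0.17],"angular": [0,0,0.13],"fingers": 1}
    - {"dp": [-0.012,-0.9,-0.17],"angular": [0,0,0.13],"fingers": 1}
    - {"dp": [-0.012,-0.9,-0.17],"angular": [0,0,0.13],"fingers": 1}

```text
time: 62.95
tool_pos: [481.3, 102.7, 202.7]
tcp_rot: [180.0, -0.1, 158.1]
ft_force: [-0.8, -0.0, -1.2]
finger_gap: 3.4
grip_force: 108.5
```

step_arm:
  targets:
    - {"dp": [-0.11,-0.21,0],"angular": [0,0,0.122],"fingers": 1}
    - {"dp": [-0.22,-0.42,0],"angular": [0,0,0.122],"fingers": 1}
    - {"dp": [-0.33,-0.63,0],"angular": [0,0,0.122],"fingers": 1}
    - {"dp": [-0.449,-0.843,0],"angular": [0,0,0.122],"fingers": 1}
    - {"dp": [-0.449,-0.843,0],"angular": [0,0,0.122],"fingers": 1}
    - {"dp": [-0.449,-0.843,0],"angular": [0,0,0.122],"fingers": 1}
    - {"dp": [-0.449,-0.843,0],"angular": [0,0,0.122],"fingers": 1}
    - {"dp": [-0.449,-0.843,0],"angular": [0,0,0.122],"fingers": 1}

```text
time: 63.95
tool_pos: [501.7, -87.0, 202.9]
tcp_rot: [-180.0, -0.0, 136.1]
ft_force: [0.0, -0.8, -0.7]
finger_gap: 3.3
grip_force: 108.6
```

```bash
python3 - <<'E'
from rack import *
s=sense();print(s['tool_pos'],s['tcp_rot'],s['finger_gap'],s['grip_force'])
print(place(1,30,85,42.7));to(place(1,30,85,42.7),Rr)
E
```

```text
[501.676 -86.972 202.945] [-179.998   -0.04   136.147] 3.337933853141234 108.57641458511353
[ 605.403 -259.773   42.3  ]
dp [-0.973 -0.264  0.803] ang [-0.    -0.     0.001] deg 0.1527055541162847
```

step_arm:
  targets:
    - {"dp": [-0.27,-0.07,0],"angular": [0,0,0.001],"fingers": 1}
    - {"dp": [-0.54,-0.14,0],"angular": [0,0,0.001],"fingers": 1}
    - {"dp": [-0.8,-0.21,0.05],"angular": [0,0,0.001],"fingers": 1}
    - {"dp": [-0.973,-0.264,0.2],"angular": [0,0,0.001],"fingers": 1}
    - {"dp": [-0.973,-0.264,0.45],"angular": [0,0,0.001],"fingers": 1}
    - {"dp": [-0.973,-0.264,0.65],"angular": [0,0,0.001],"fingers": 1}
    - {"dp": [-0.973,-0.264,0.8],"angular": [0,0,0.001],"fingers": 1}
    - {"dp": [-0.973,-0.264,0.8],"angular": [0,0,0.001],"fingers": 1}

```text
time: 64.95
tool_pos: [602.5, -259.0, 39.1]
tcp_rot: [-179.9, -0.4, 135.9]
ft_force: [-0.2, -0.0, -0.6]
finger_gap: 3.5
grip_force: 108.6
```

```bash
python3 - <<'E'
from rack import *
s=sense();print(s['tool_pos'],s['tcp_rot'],s['finger_gap'],s['grip_force'],s['ft_force'])
to(place(1,30,60,42.7),Rr);to(place(1,30,40,42.7),Rr)
p,R=T()
for n in('side','wrist'):
  fp=K(n);im=snapshot(n);cv2.imwrite(f'pics/{n}_r5.png',im)
  for l in('driver_1','clip_1'):print(n,l,[(np.array(r['at']).round(1).tolist(),round(r['conf'],2)) for r in pinpoint(n,l)])
  print('pred org',proj(n,p+R.apply([30,0,-42.7]),fp),'clips',[proj(n,clip(k),fp).round(1).tolist() for k in(1,2,3,4)])
E
```

```text
[ 602.523 -259.027   39.053] [-179.883   -0.419  135.915] 3.466017179874896 108.57844948768616 [-0.193 -0.03  -0.567]
dp [-0.014  0.008  0.109] ang [-0.001 -0.002 -0.   ] deg 0.443234670167442
dp [-0.014  0.008  0.209] ang [-0.001 -0.002 -0.   ] deg 0.443234670167442
side driver_1 [([375.7, 194.9], 0.81)]
side clip_1 [([367.2, 188.7], 0.61), ([327.3, 193.0], 0.58), ([383.3, 180.5], 0.46), ([348.6, 191.3], 0.37)]
pred org [337.026 191.693] clips [[329.1, 193.1], [347.9, 189.5], [366.3, 186.0], [384.4, 182.5]]
wrist driver_1 [([64.2, 219.6], 0.6), ([321.8, 257.7], 0.58)]
wrist clip_1 [([79.9, 328.0], 0.8), ([200.9, 327.9], 0.71)]
pred org [316.593 243.012] clips [[320.7, 325.7], [202.1, 325.9], [83.4, 326.2], [-35.2, 326.4]]
```

step_arm:
  targets:
    - {"dp": [0,0,0.03],"angular": [0,0,0],"fingers": 1}
    - {"dp": [0,0,0.05],"angular": [0,0,0],"fingers": 1}
    - {"dp": [0,0,0.05],"angular": [0,0,0],"fingers": 1}
    - {"dp": [0,0,0.05],"angular": [0,0,0],"fingers": 1}
    - {"dp": [0,0,0.05],"angular": [0,0,0],"fingers": 1}
    - {"dp": [0,0,0.05],"angular": [0,0,0],"fingers": 1}
    - {"dp": [0,0,0.05],"angular": [0,0,0],"fingers": 1}
    - {"dp": [0,0,0.05],"angular": [0,0,0],"fingers": 1}

```text
time: 66.25
tool_pos: [605.0, -261.1, 32.8]
tcp_rot: [-180.0, -0.0, 135.9]
ft_force: [-0.2, 0.3, -2.1]
finger_gap: 3.0
grip_force: 108.6
```

```bash
python3 - <<'E'
from rack import *
s=sense();print(s['tool_pos'],s['tcp_rot'],s['ft_force'])
to(place(1,30,60,42.7),Rr);to(place(1,30,40,42.7),Rr)
p,R=T()
fp=K('wrist');im=snapshot('wrist')
for l in('driver_1','clip_1'):print(l,[(np.array(r['at']).round(1).tolist(),round(r['conf'],2)) for r in pinpoint('wrist',l)])
print('pred org',proj('wrist',p+R.apply([30,0,-42.7]),fp),'clips',[proj('wrist',clip(k),fp).round(1).tolist() for k in(1,2,3,4)])
E
```

```text
[ 604.975 -261.127   32.79 ] [-179.991   -0.037  135.865] [-0.244  0.346 -2.148]
dp [0.003 0.006 0.077] ang [-0.    -0.    -0.001] deg 0.13994627938608903
dp [0.003 0.006 0.177] ang [-0.    -0.    -0.001] deg 0.13994627938608903
driver_1 [([321.4, 255.1], 0.97), ([49.8, 227.4], 0.69)]
clip_1 [([196.8, 343.0], 0.94), ([68.7, 341.0], 0.83)]
pred org [318.875 258.294] clips [[322.3, 340.9], [196.9, 341.1], [71.6, 341.4], [-53.7, 341.6]]
```

step_arm:
  targets:
    - {"dp": [0.003,0.005,0.05],"angular": [0,0,0],"fingers": 1}
    - {"dp": [0.003,0.005,0.08],"angular": [0,0,0],"fingers": 1}
    - {"dp": [0.003,0.005,0.1],"angular": [0,0,0],"fingers": 1}
    - {"dp": [0.003,0.005,0.12],"angular": [0,0,0],"fingers": 1}
    - {"dp": [0.003,0.005,0.14],"angular": [0,0,0],"fingers": 1}
    - {"dp": [0.003,0.005,0.16],"angular": [0,0,0],"fingers": 1}
    - {"dp": [0.003,0.005,0.175],"angular": [0,0,0],"fingers": 1}
    - {"dp": [0.003,0.005,0.175],"angular": [0,0,0],"fingers": 1}

```text
time: 67.4
tool_pos: [605.6, -260.7, -0.8]
tcp_rot: [-180.0, 0.0, 135.9]
ft_force: [-4.6, -1.1, 9.9]
finger_gap: 3.1
grip_force: 110.4
```

step_arm:
  targets:
    - {"dp": [0,0,0],"angular": [0,0,0],"fingers": 1}
    - {"dp": [0,0,-0.003],"angular": [0,0,0],"fingers": 0.65}
    - {"dp": [0,0,-0.003],"angular": [0,0,0],"fingers": 0.65}
    - {"dp": [0,0,-0.003],"angular": [0,0,0],"fingers": 0.65}
    - {"dp": [0,0,-0.003],"angular": [0,0,0],"fingers": 0.65}
    - {"dp": [0,0,-0.1],"angular": [0,0,0],"fingers": 0.65}
    - {"dp": [0,0,-0.3],"angular": [0,0,0],"fingers": 0.65}
    - {"dp": [-0.03,0,-0.3],"angular": [0,0,0],"fingers": 1}

```text
time: 68.4
tool_pos: [613.0, -265.9, 64.2]
tcp_rot: [179.9, 0.5, 135.9]
ft_force: [0.3, -1.1, -0.2]
finger_gap: 12.7
grip_force: 0.0
```

```bash
python3 - <<'E'
from rack import *
s=sense();print(s['tool_pos'],s['tcp_rot'],s['ft_force'])
P=clip(1)-22*rx;P[2]=9;to(P,Rr)
P=clip(3)-22*rx;P[2]=9;to(P,Rr)
E
```

```text
[ 613.01  -265.868   64.243] [179.862   0.452 135.874] [ 0.308 -1.076 -0.168]
dp [ 0.021 -0.005  0.276] ang [ 0.001  0.003 -0.001] deg 0.48906218759325143
dp [ 0.02  -0.625  0.275] ang [ 0.001  0.003 -0.001] deg 0.48906218759325143
```

step_arm:
  targets:
    - {"dp": [0,0,0],"angular": [0,0,0],"fingers": 1}
    - {"dp": [0,0,0],"angular": [0,0,0],"fingers": 1}
    - {"dp": [0,0,0.1],"angular": [0,0,0],"fingers": 1}
    - {"dp": [0,0,0.17],"angular": [0,0,0],"fingers": 1}
    - {"dp": [0,0,0.2],"angular": [0,0,0],"fingers": 1}
    - {"dp": [0,0,0.22],"angular": [0,0,0],"fingers": 1}
    - {"dp": [0,0,0.235],"angular": [0,0,0],"fingers": 1}
    - {"dp": [0,0,0.235],"angular": [0,0,0],"fingers": 1}

```text
time: 69.4
tool_pos: [609.8, -264.4, 11.2]
tcp_rot: [180.0, -0.0, 135.9]
ft_force: [-0.1, 1.1, -0.0]
finger_gap: -0.2
grip_force: 0.0
```

step_arm:
  targets:
    - {"dp": [0,0,0.005],"angular": [0,0,0],"fingers": 1}
    - {"dp": [0,0,0.01],"angular": [0,0,0],"fingers": 1}
    - {"dp": [0,0,0.01],"angular": [0,0,0],"fingers": 1}
    - {"dp": [0,0,0.01],"angular": [0,0,0],"fingers": 1}
    - {"dp": [0,0,0.01],"angular": [0,0,0],"fingers": 1}
    - {"dp": [0,0,0.01],"angular": [0,0,0],"fingers": 1}
    - {"dp": [0,0,0.01],"angular": [0,0,0],"fingers": 1}
    - {"dp": [0,0,0.01],"angular": [0,0,0],"fingers": 1}

```text
time: 70.4
tool_pos: [610.1, -264.5, 10.6]
tcp_rot: [180.0, 0.0, 135.9]
ft_force: [-4.7, 1.6, 9.5]
finger_gap: -0.1
grip_force: 4.7
```

step_arm:
  targets:
    - {"dp": [0,0,0.008],"angular": [0,0,0],"fingers": 1}
    - {"dp": [0,0,0.008],"angular": [0,0,0],"fingers": 1}
    - {"dp": [0,0,0.008],"angular": [0,0,0],"fingers": 1}
    - {"dp": [0,0,-0.2],"angular": [0,0,0],"fingers": 1}
    - {"dp": [0,0,-0.5],"angular": [0,0,0],"fingers": 1}
    - {"dp": [0,0,-0.8],"angular": [0,0,0],"fingers": 1}
    - {"dp": [0.3,0.2,-1],"angular": [0,0,0],"fingers": 1}
    - {"dp": [0.6,0.4,-1],"angular": [0,0,0],"fingers": 1}

```text
time: 71.4
tool_pos: [586.5, -150.2, 209.9]
tcp_rot: [179.8, 0.3, 135.7]
ft_force: [0.5, 1.2, -0.9]
finger_gap: 0.1
grip_force: 0.0
```

step_arm:
  targets:
    - {"dp": [0.2,0.1,0],"angular": [0,0,0],"fingers": 1}
    - {"dp": [0.4,0.2,0],"angular": [0,0,0],"fingers": 1}
    - {"dp": [0.4,0.2,0],"angular": [0,0,0],"fingers": 1}
    - {"dp": [0.4,0.2,0],"angular": [0,0,0],"fingers": 1}
    - {"dp": [0.4,0.2,0],"angular": [0,0,0],"fingers": 1}
    - {"dp": [0.4,0.2,0],"angular": [0,0,0],"fingers": 1}
    - {"dp": [0.4,0.2,0],"angular": [0,0,0],"fingers": 1}
    - {"dp": [0.4,0.2,0],"angular": [0,0,0],"fingers": 1}

```text
time: 72.4
tool_pos: [555.5, -65.9, 205.8]
tcp_rot: [-180.0, -0.1, 135.8]
ft_force: [-0.1, -0.7, 0.4]
finger_gap: -0.1
grip_force: 0.0
```

```bash
python3 - <<'E'
from rack import *
s=sense();print(s['time'],s['tool_pos'],s['ft_force'])
ims=[]
for n in('scene','side'):
  fp=K(n);im=snapshot(n);cv2.imwrite(f'pics/{n}_f.png',im);ims.append(im)
  for l in('driver_1','spanner_1','bowl','heat_sink','multimeter'):print(n,l,[(np.array(r['at']).round(1).tolist(),round(r['conf'],2)) for r in pinpoint(n,l) if r['conf']>.4])
  print('seated',[proj(n,clip(k)-58*rx,fp).round(1).tolist() for k in(1,3)])
z=lambda im,x,y,w,h,f:cv2.resize(im[y:y+h,x:x+w],None,fx=f,fy=f,interpolation=cv2.INTER_CUBIC)
a_=z(ims[0],150,310,160,120,2.5);b_=z(ims[1],300,160,160,120,2.5)
c_=z(ims[0],240,100,240,180,1.6667)[:300,:400];d_=z(ims[1],180,170,240,180,1.6667)[:300,:400]
cv2.imwrite('pics/final.png',np.vstack([np.hstack([a_,b_]),np.hstack([c_,d_])]))
E
```

```text
72.4 [555.465 -65.946 205.779] [-0.129 -0.694  0.354]
scene driver_1 [([268.7, 351.8], 0.9), ([212.3, 362.7], 0.7), ([206.6, 389.7], 0.61)]
scene spanner_1 [([395.9, 140.5], 0.84), ([451.3, 165.1], 0.67), ([417.4, 225.0], 0.59), ([414.9, 197.0], 0.51)]
scene bowl [([294.5, 426.6], 0.83)]
scene heat_sink [([225.0, 279.5], 0.93), ([422.1, 211.3], 0.72)]
scene multimeter [([345.0, 341.9], 0.79)]
seated [[267.1, 353.9], [210.2, 360.8]]
side driver_1 [([375.6, 197.4], 0.83), ([335.5, 202.9], 0.71), ([227.4, 226.3], 0.62), ([229.7, 191.2], 0.41)]
side spanner_1 [([372.3, 387.1], 0.91), ([175.1, 388.6], 0.88), ([257.6, 419.5], 0.69), ([226.4, 247.8], 0.55), ([231.5, 231.0], 0.48)]
side bowl [([305.7, 190.7], 0.74)]
side heat_sink [([396.2, 249.9], 0.66)]
side multimeter [([281.9, 229.9], 0.95)]
seated [[336.0, 202.8], [374.0, 195.4]]
```

View pics/final.png

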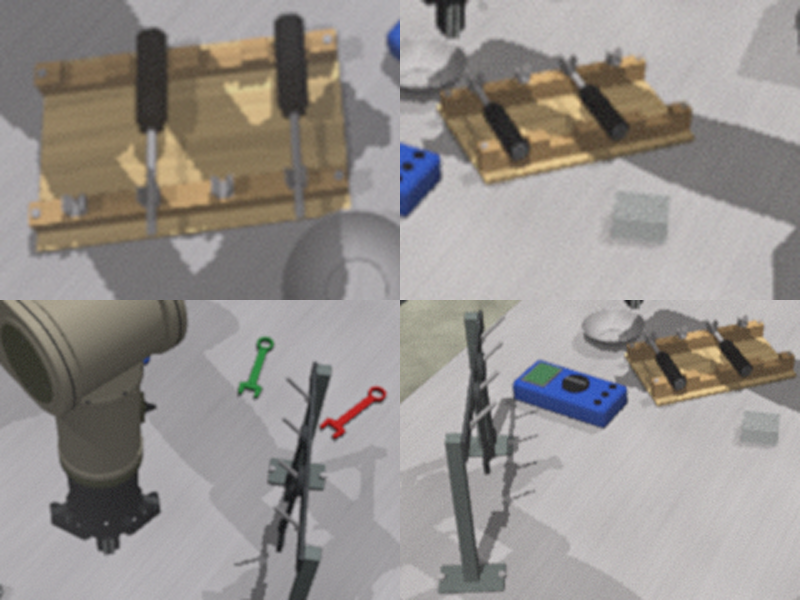

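The last picture shows both drivers in the rack, with handles in their notches and shafts through clips 1 and 3. Two spanners hang on pegs 2 and 3, and no other tool is left lying out.

```bash
python3 -c "
from bench import *
print(hand_in())"
```

```text
the job is handed in; nothing more can be done
None
```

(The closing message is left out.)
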